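Fit the second lid pull and hold the tool chest open

TASK

We are fitting the second pull to this tool chest: set the loose wooden pull squarely in the empty mortise in the closed lid, foot down and fully home, and let go of it. Then lift the lid (its other pull is already screwed on) until the upper edge of the masking tape on the stay rod just meets the underside of the guide clip, and hold it there, so that I can drive the screws from inside and lock the stay: finish still holding the lid, with the loose pull still seated, and leave the other things on the bench where they are.

Things in the scene. Friction and masses are not known exactly. Their poses are not given: they have to be found in the camera images.
- pull: loose beech lid pull, foot down on the bench left or right of the chest: a flat foot 36 (x) x 100 (y) x 12 (z) mm with a straight rib 20 (x) x 84 (y) mm along its middle, rising to 40 mm above the underside; grip it across the rib's 20 mm. Origin: centre of the foot's underside, z up, y lengthwise. 90 g; either way round is the same.
- mortise (a point): centre of the floor of the empty mortise in the lid's top: a rectangular pocket 40 (x) x 104 (y) mm, 7 mm deep, that takes the pull's foot with 2 mm to spare on each side; a seated pull stands 33 mm proud of the lid. Axes as the lid's. Two small screw holes in its floor.
- fitted_pull (a point): the pull already screwed to the lid, the same shape and standing just as the loose one will (rib 20 x 84 mm, its top 33 mm above the lid; the foot's top 5 mm above the lid): this point is the middle of its rib, 19 mm above the lid's top and 14 mm below the rib's top. Axes as the lid's, so the rib runs along y.
- lid: lid of the plywood tool chest, 250 (x) x 360 (y) x 16 (z) mm, 0.85 kg, shut (level) at first. Origin: middle of the hinge line along its edge nearest the robot, at its underside, 140 mm above the bench; x to the free edge, z out of its top. Fitted pull at x 200, y -100 mm, mortise at x 200, y +100. It opens upward (far edge rises), almost without friction, and falls shut when let go.
- case: the chest itself, 240 (x) x 360 (y) x 140 (z) mm, fixed to the bench; origin: centre of its underside, x away from the robot.
- tape_edge (a point): the mark: middle of the upper edge of a masking tape band, 18 mm long, 15 mm thick, on the stay rod, a 7 mm steel bar bent to a 150 mm arc about the hinge line. The rod is fixed to the lid's left (+y) end, hangs beside the chest and rises with the lid through the guide clip. The tape's place on it varies (it meets the clip with the lid 24 to 39 degrees open); it does not slip.
- clip_under (a point): middle of the underside of the guide clip, a steel block about 22 mm wide and 16 mm high with a brass thumbscrew on the outside of the chest's left-hand (+y) wall, on the same arc (same radius, same y) as the tape. The rod runs freely through it and nothing stops the lid there.
- sand_block: bystander: cork sanding block 100 x 62 x 28 mm, lying on the other side of the chest from the pull; origin under its centre
- glue: bystander: white glue bottle, 60 mm across, 170 mm tall, standing
- driver: bystander: cordless drill driver standing on its battery, about 200 mm tall
- screw_tray: bystander: small open tray of screws, 80 x 110 x 30 mm
- tape_roll: bystander: roll of masking tape lying flat, 100 mm across, 25 mm high
- try_square: bystander: try square lying flat, 120 mm stock, 200 mm blade
- clamp: bystander: bar clamp lying flat, 300 mm long
Not all that is in view belongs to the job. Of the things like the pull, leave any that is green or turquoise; of the rest the smaller one is meant.

How it is judged:
On the way:
1. the loose pull is home in the mortise of the shut lid and let go (horizontal distance between pull and mortise below 0.005 m and z of pull in the frame of mortise between -0.003 and 0.002 m and angle between the z axis of pull and the z axis of lid, either way round below 0.06 rad and angle between the y axis of pull and the y axis of lid, either way round below 0.09 rad and angle between pull's own z axis and vertical below 0.1 rad and angle between lid's own z axis and vertical below 0.03 rad and contact force between the fingers and pull below 0.2 N and linear speed of pull below 0.02 m/s), for 0.3 s.
At the end, for the whole second after the job is handed in: Tape edge within 6 mm of the clip's underside, lid still and held up by the fingers (over 1.5 N on the lid or its fitted pull); loose pull, touched by nothing but the lid, within 6 mm of the mortise's centre, at most 3 mm off its floor, flat and square within 5 degrees (distance between tape_edge and clip_under below 0.006 m and angular speed of lid below 0.05 rad/s and contact force between the fingers and lid above 1.5 N and contact force between pull and lid above 0.2 N and contact force between each of the arm, the fingers and pull below 0.2 N and distance between pull and mortise below 0.006 m and z of pull in the frame of mortise below 0.003 m and angle between the z axis of pull and the z axis of lid, either way round below 0.08 rad and angle between the y axis of pull and the y axis of lid, either way round below 0.09 rad); the arm keeps its last pose, push and grip.
It fails at once if the lid is thrown open well past the mark (beyond 57 degrees) (angle between lid's own z axis and vertical above 1 rad).
It fails at once if a bystander is shifted by more than 30 mm (distance of any of sand_block, glue, driver, screw_tray, tape_roll, try_square, clamp from where it was at the start of the episode above 0.03 m).
It also fails if it takes over 58 s, if anything falls off the work surface, if the arm or the gripper's body presses on something with over 40 N, if the wrist force passes 120 N, or if a joint passes its speed limit or range.

ROBOT

A 6-joint arm with a two-finger parallel gripper is mounted at the origin on the work surface. World frame = base frame: x ahead of the robot, y to its left, z up, the work surface at z = 0. Lengths are in m, angles in rad, forces in N, time in s.
With the tool pointing down it reaches from about 0.275 to 0.875 m from the base axis. Payload 12.5 kg.
Tool frame: the origin (TCP) lies between the finger pads; the fingertips stand 14 mm ahead of it and the grasp point (between the pads) lies 5 mm behind it; z points along the fingers, y is the direction in which the jaws open and shut (so a half turn about z gives the same grasp; the last joint's range is limited). The gripper opens to 85 mm and grips with 20 to 120 N. Pads are 22 mm wide; open, the fingers measure 114 mm over their backs; the gripper's body (76 mm by 85 mm) begins 54 mm behind the grasp point. The pads swing forward as they close: fully open they stand 13 mm farther back than shut.
Start: joints at [-1.334, 0.351, 1.652, -0, 1.139, -0.085], TCP at [0.174, -0.522, 0.245] pointing down, gripper open.
Joint ranges: [-2.75, 2.75], [-0.79, 2.1], [0.01, 2.65], [-1.57, 4.71], [0.07, 3.14], [-2.87, 2.87]. Speed limits (rad/s): [2.22, 2.22, 2.79, 3.14, 3.14, 3.14].

INTERFACE

Orientations are given as a rotation vector (axis times angle).
In Python, from plant import robot gives the robot as it stands. The module is installed in compiled form; this text tells all that it offers.
- The arm moves only by the shell command python3 -m crank 'ROWS' [FORCE]. ROWS is JSON, a list that holds one entry, the list of rows, each a list of 5 numbers: the shift along the tool's x, y, z in mm, then the turn about the tool's z in degrees, then the closure in counts, from 0 (fully open) to 255 (shut). A call has exactly 5 rows; each row is the pose to reach, as a shift and turn from the pose commanded when the call began, along the tool's axes at that moment; what a row does not reach only later rows make up. A row lasts 1/8 s, in which the tool goes at most 62.5 mm and 10.7 degrees, less where a joint would pass 70% of its speed; a pose out of reach is approached as far as the arm can. A call with a gripper value outside its range is refused whole. The fingers move at their own pace and stop on an object; FORCE is the grip in N (left out, the last holds). Time passes only in rows, so rows that repeat a pose let the fingers close, or fill a call up. It gives the time, the measured TCP pose, the force and the opening at its end, in the units of the state.
- robot.get_state(): the state, without advancing time (a new reading comes with each control period).
- robot.snapshot(name): name is "scene" or "top"; returns the picture (400x640x3 uint8, blue, green, red); there is no depth.
- robot.calibration(name): a dict with "intrinsics" (3x3 intrinsics, pixels), "view" (4x4, takes a point from world to camera coordinates). Camera axes: x right, y up, looking along -z (the intrinsics and any distortion apply to the point x, -y, -z); pixel columns grow to the right and rows downward; lengths in m; the calibration is good to about 2 mm. A picture is of the moment at which its call begins. calibration takes no time and is no camera call.
- robot.job_done(): hands the job in, once; it reports no verdict.
Trained networks look in the newest picture that a camera, given by its name, has taken for a name from the list of things; names that differ only in an ending like _2 or _b are one class to them, and where a whole thing is asked for, a point or a joint stands for the part that bears it (a point fixed in the world has none). Each returns a list of dicts, best first, with "conf" (0 to 1); they miss things now and then, are a little off and sometimes report something else, mostly with a low value. They report only what shows in the picture. A call takes as long as a camera call. They do not tell look-alikes from the thing itself.
- robot.recognise(name, camera): "at" ([column, row] in pixels, amid what is visible of it).
- robot.landmark_of(name, camera): "at" ([column, row] in pixels: a listed point, or the origin of a listed thing).
The state is a dict: "clock": time; "q": joint angles; "joint_vel": joint speeds; "effort": joint torques, N m; "tcp_pos": TCP position; "ee_rot": TCP orientation; "wrist_force": force on the tool from outside, world axes, zero at the start; "moment": the same for the moment, N m; "width": finger opening in m.
Only numpy, scipy, OpenCV 4.12 (cv2) and the standard library are available. Lean on these libraries where they do the work, as an engineer would, in place of code of your own. Each camera call takes 0.05 s, during which the arm holds its last target.

## Working session

There is one attempt and no reset: what is moved stays moved. The work goes in short steps, Python scripts to look and compute and a shell command to move; the robot and the scene stay as the last step left them, time stands still between calls to the robot, and variables do not carry over. Pictures are saved under pics/ and viewed, and the job is handed in when it is done.

```bash
mkdir -p pics; ls
cat > h.py <<'E'
import numpy as np, cv2
from plant import robot
def cal(n):
    c=robot.calibration(n); return np.array(c["intrinsics"]),np.array(c["view"]),c
def proj(n,P):
    K,V,_=cal(n); p=V@np.append(P,1); q=K@np.array([p[0],-p[1],-p[2]]); return q[:2]/q[2]
def ray(n,uv):
    K,V,_=cal(n); d=np.linalg.inv(K)@np.array([uv[0],uv[1],1.]); d=np.array([d[0],-d[1],-d[2]])
    R=V[:3,:3]; o=-R.T@V[:3,3]; return o,R.T@d
def atz(n,uv,z):
    o,d=ray(n,uv); return o+d*(z-o[2])/d[2]
def aty(n,uv,y):
    o,d=ray(n,uv); return o+d*(y-o[1])/d[1]
E
python3 - <<'E'
from h import *
for n in("scene","top"):
    im=robot.snapshot(n); cv2.imwrite(f"pics/{n}0.png",im); print(robot.calibration(n))
    for t in("pull","mortise","fitted_pull","lid","case","tape_edge","clip_under"):
        print(n,t,[(np.round(d["at"],1).tolist(),round(d["conf"],2)) for d in robot.landmark_of(t,n)])
print(robot.get_state())
E
```

```text
pics
{'intrinsics': array([[406.62251198,   0.        , 323.71789472],
       [  0.        , 406.62251198, 199.20461407],
       [  0.        ,   0.        ,   1.        ]]), 'view': array([[ 0.2919712 ,  0.95641074,  0.00559544, -0.12526172],
       [-0.7360337 ,  0.2209514 ,  0.63987098,  0.28802006],
       [ 0.61074316, -0.19094233,  0.76846199, -1.59998247],
       [ 0.        ,  0.        ,  0.        ,  1.        ]])}
scene pull [([450.5, 199.9], 0.94), ([376.8, 156.7], 0.89), ([410.3, 180.6], 0.73), ([454.9, 164.0], 0.61)]
scene mortise [([372.1, 219.3], 0.59)]
scene fitted_pull [([298.9, 219.0], 0.66)]
scene lid [([322.9, 169.9], 0.62)]
scene case []
scene tape_edge []
scene clip_under [([393.9, 208.5], 0.75), ([381.3, 295.4], 0.19)]
{'intrinsics': array([[496.00328972,   0.        , 324.12356719],
       [  0.        , 496.00328972, 198.73665697],
       [  0.        ,   0.        ,   1.        ]]), 'view': array([[ 2.17589970e-02, -9.99762925e-01, -7.99641691e-04,
        -5.56937060e-04],
       [ 9.85415583e-01,  2.13117076e-02,  1.68825176e-01,
        -5.14057453e-01],
[... 453 characters left out ...]
er [([279.1, 177.4], 0.61), ([373.7, 130.6], 0.48)]
{'clock': 0.8, 'q': array([-1.33358324e+00,  3.50680592e-01,  1.65182166e+00, -6.52820560e-06,
        1.13908375e+00, -8.45963123e-02]), 'joint_vel': array([ 0.00016738, -0.00039095,  0.00052982,  0.00138038,  0.00049435,
       -0.0014855 ]), 'effort': array([-2.31692195e-05, -5.05995512e+01, -2.91637766e+01, -1.11206286e-04,
        6.15210847e-04,  1.01683466e-05]), 'tcp_pos': array([ 0.17397603, -0.5217378 ,  0.24529195]), 'ee_rot': array([ 3.10100421e+00,  5.03321700e-01, -8.48908643e-06]), 'wrist_force': array([0.3616463 , 0.0906928 , 0.57162398]), 'moment': array([-0.00490353,  0.01671802,  0.03807385]), 'width': 0.0850969219448903}
```

Run:
```python
import cv2
for n in("scene","top"):
    im=cv2.imread(f"pics/{n}0.png"); cv2.imwrite(f"pics/{n}0v.png",cv2.resize(im,(800,500),interpolation=cv2.INTER_CUBIC))
im=cv2.imread("pics/top0.png"); cv2.imwrite("pics/topc.png",cv2.resize(im[150:300,150:350],(800,600),interpolation=cv2.INTER_CUBIC))
im=cv2.imread("pics/scene0.png"); cv2.imwrite("pics/scenec.png",cv2.resize(im[120:270,330:530],(800,600),interpolation=cv2.INTER_CUBIC))
```

```text
(no output)
```

View pics/scene0v.png

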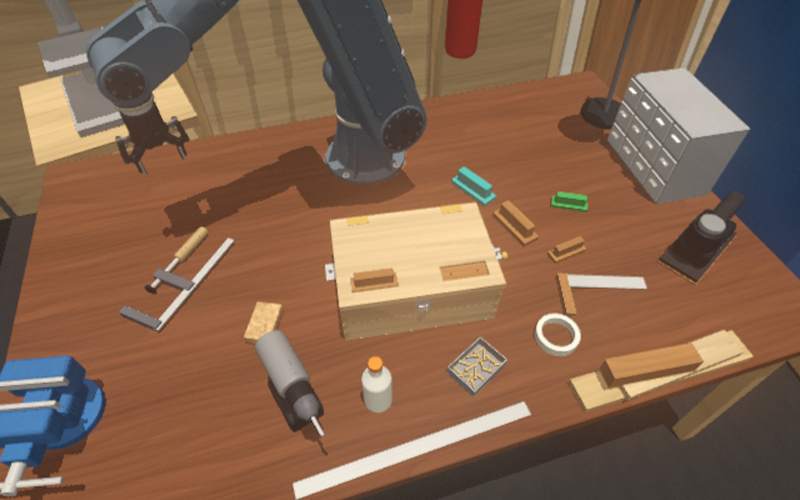

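View pics/top0v.png

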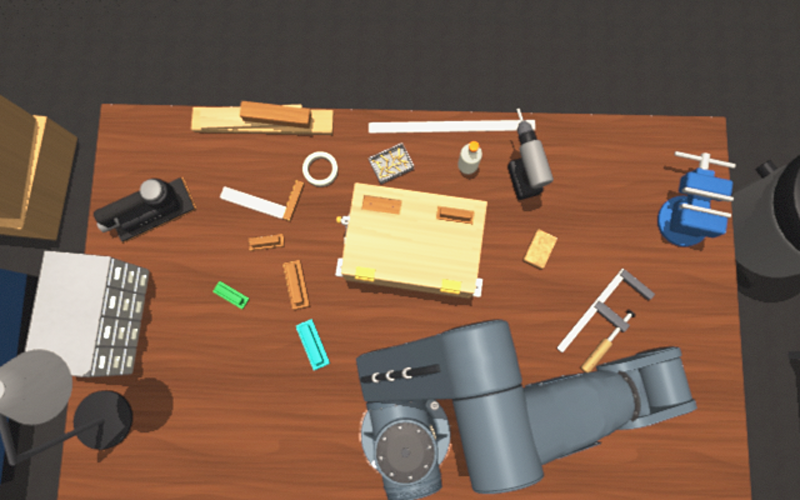

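View pics/topc.png

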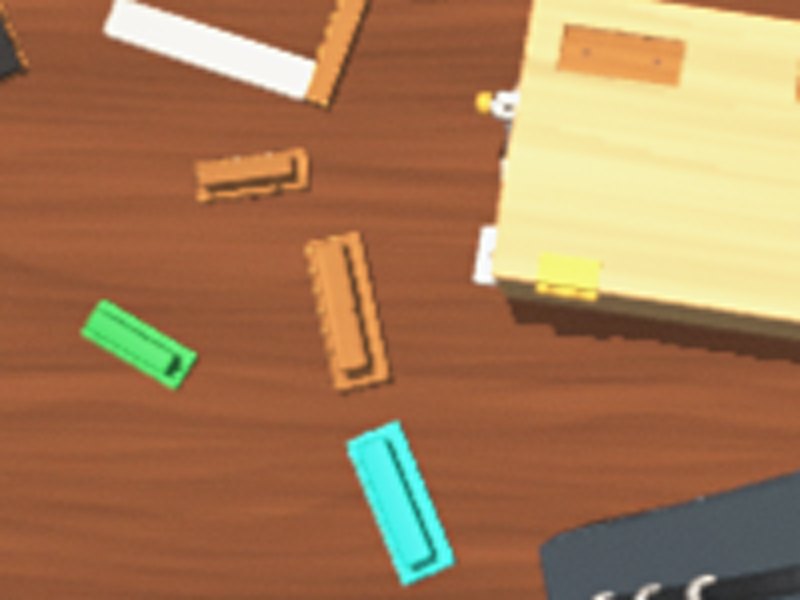

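View pics/scenec.png

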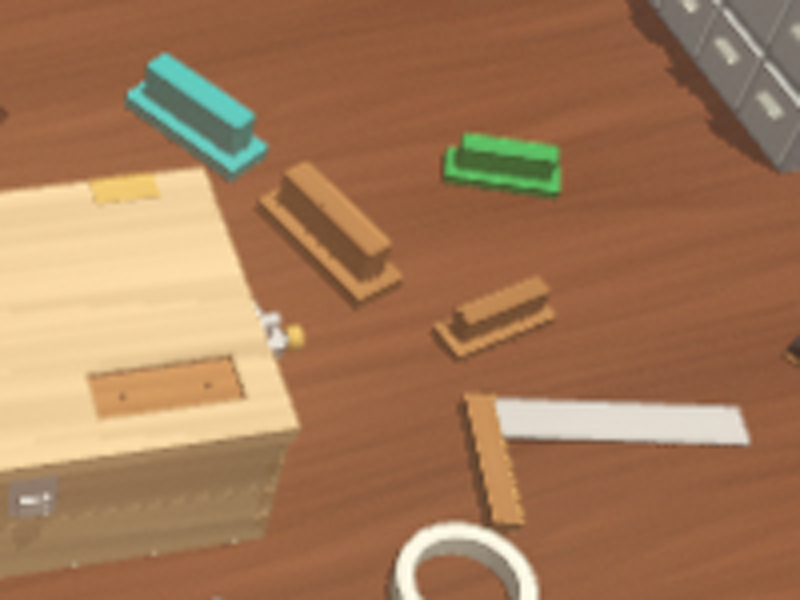

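The pictures show four pull-like things. In the top view they are:
- a small brown one at about (213,193)
- a larger brown one at about (237,227)
- a turquoise one at about (250,276)
- a green one at about (185,236)

Turquoise and green are ruled out, and of the two brown ones the smaller, at (213,193), is meant. I'll confirm that by size and enlarge the fit areas.

Run:
```python
from h import *
a=cv2.imread("pics/top0.png"); b=cv2.imread("pics/scene0.png")
f=lambda im,x,y,w,h,s,n: cv2.imwrite(f"pics/{n}.png",cv2.resize(im[y:y+h,x:x+w],(w*s,h*s),interpolation=cv2.INTER_CUBIC))
f(a,185,175,60,45,13,"p_top"); f(b,430,180,60,45,13,"p_sc"); f(a,265,145,130,95,6,"lid_top"); f(b,255,155,160,120,5,"lid_sc")
```

```text
(no output)
```

View pics/p_top.png

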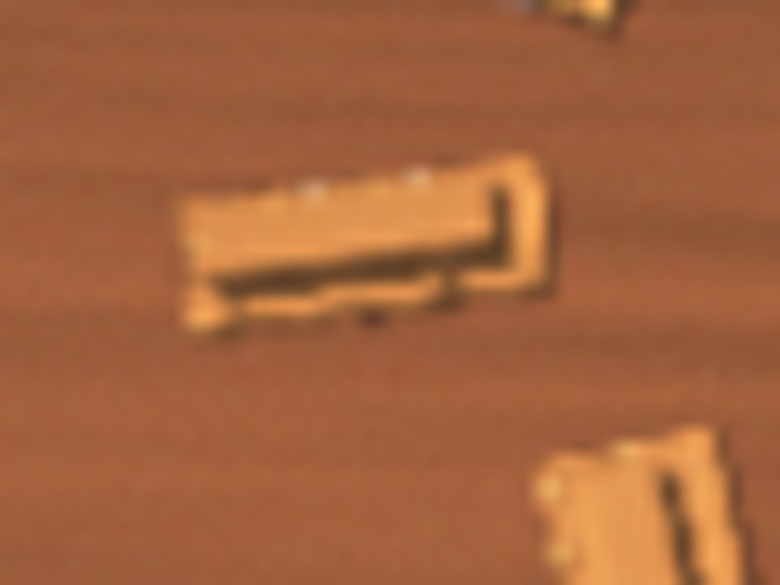

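View pics/p_sc.png

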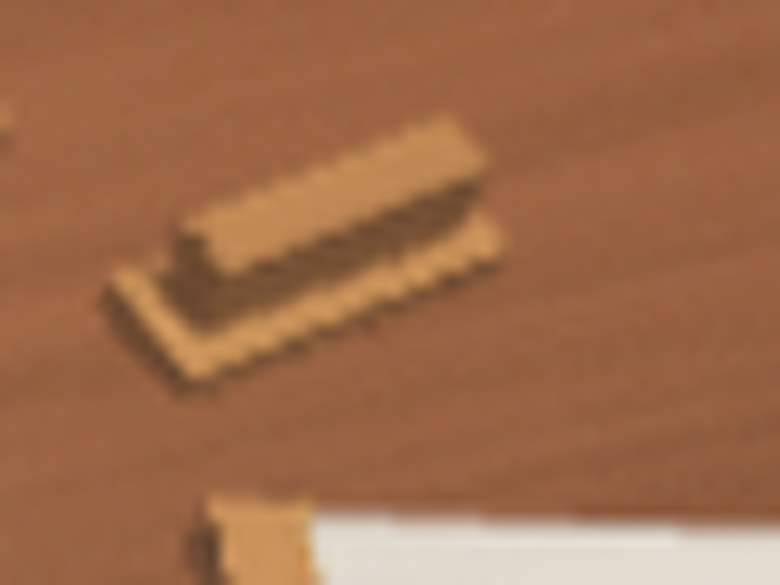

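View pics/lid_top.png

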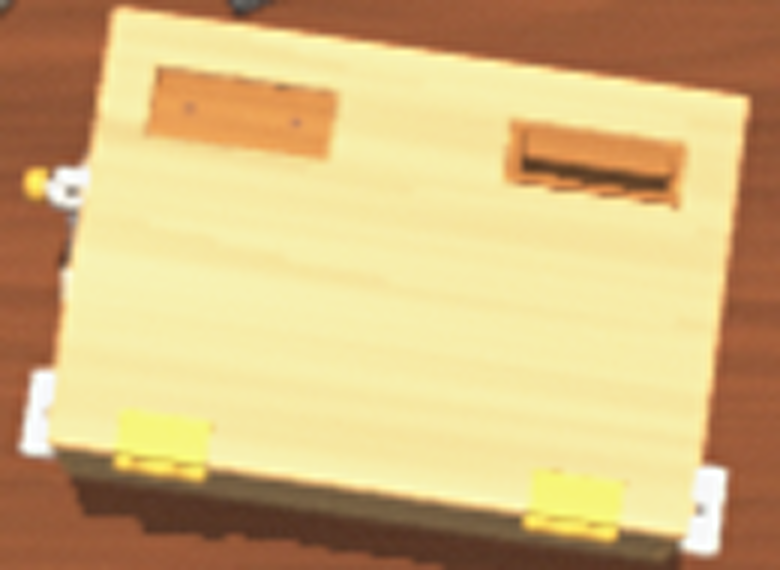

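View pics/lid_sc.png

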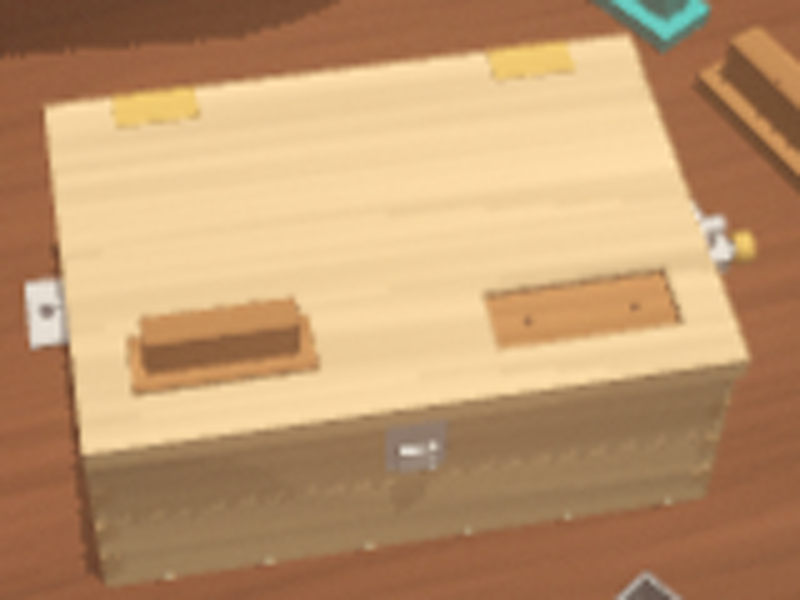

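```bash
cat > fit.py <<'E'
from h import *
from scipy.optimize import least_squares
def px(X,x0,y0,s): return (x0+(X[0]+.5)/s-.5, y0+(X[1]+.5)/s-.5)
def fit(obs,zorg,x0):
    def P(p,l):
        c,s=np.cos(p[2]),np.sin(p[2]); return np.array([p[0]+c*l[0]-s*l[1],p[1]+s*l[0]+c*l[1],zorg+l[2]])
    r=lambda p:np.concatenate([proj(n,P(p,l))-uv for n,uv,l in obs])
    s=least_squares(r,x0,loss="soft_l1"); return s.x,r(s.x).reshape(-1,2),P
E
python3 - <<'E'
from fit import *
T=lambda a,b:px((a,b),265,145,6); S=lambda a,b:px((a,b),255,155,5)
o=[("top",T(118,8),(.25,.18,.016)),("top",T(748,98),(.25,-.18,.016)),("top",T(50,443),(0,.18,.016)),("top",T(688,535),(0,-.18,.016)),
("scene",S(45,105),(0,-.18,.016)),("scene",S(630,37),(0,.18,.016)),("scene",S(748,360),(.25,.18,.016)),("scene",S(82,455),(.25,-.18,.016)),
("top",T(160,67),(.22,.152,.016)),("top",T(338,92),(.22,.048,.016)),("top",T(328,158),(.18,.048,.016)),("top",T(148,133),(.18,.152,.016)),
("scene",S(665,270),(.18,.152,.016)),("scene",S(485,293),(.18,.048,.016)),("scene",S(498,348),(.22,.048,.016)),("scene",S(683,323),(.22,.152,.016))]
for sub in(o,[x for x in o if x[0]=="top"],[x for x in o if x[0]=="scene"],o[8:]):
    p,r,P=fit(sub,.14,[.45,0,0]); print(p.round(4),np.degrees(p[2]).round(2),"mort",P(p,(.2,.1,.009)).round(4),"fit",P(p,(.2,-.1,.035)).round(4)); print(r.round(1).tolist())
T=lambda a,b:px((a,b),185,175,13); S=lambda a,b:px((a,b),430,180,13)
# pull y axis ~ world +y(left). left end +y
o=[("top",T(543,155),(.018,-.05,.012)),("top",T(547,288),(-.018,-.05,.012)),("top",T(190,328),(-.018,.05,.012)),
("top",T(215,275),(-.01,.042,.04)),("top",T(497,242),(-.01,-.042,.04)),
("scene",S(185,225),(-.01,-.042,.04)),("scene",S(450,112),(-.01,.042,.04)),("scene",S(490,160),(.01,.042,.04)),("scene",S(225,272),(.01,-.042,.04)),
("scene",S(195,372),(.018,-.05,.012)),("scene",S(505,240),(.018,.05,.012)),("scene",S(118,270),(-.018,-.05,.012))]
for sub in(o,o[:5],o[5:]):
    p,r,P=fit(sub,0,[.5,.3,.1]); print("pull",p.round(4),np.degrees(p[2]).round(2)); print(r.round(1).tolist())
E
```

```text
[ 0.4034  0.004  -0.1256] -7.2 mort [0.6144 0.0782 0.149 ] fit [ 0.5893 -0.1203  0.175 ]
[[-0.5, -0.1], [-0.3, 0.0], [-1.3, -0.3], [0.2, 0.3], [-0.2, 0.5], [-0.3, 0.1], [-0.0, 0.3], [-0.3, -0.0], [-0.8, -0.3], [-0.1, -0.1], [-0.2, 0.4], [-0.7, 0.1], [-0.4, -0.3], [-0.8, -0.1], [-0.2, 0.4], [-0.1, 0.3]]
[ 0.4035  0.0021 -0.1238] -7.09 mort [0.6144 0.0767 0.149 ] fit [ 0.5897 -0.1218  0.175 ]
[[-0.1, -0.0], [0.1, -0.1], [-0.8, -0.3], [0.8, 0.1], [-0.4, -0.2], [0.4, -0.1], [0.3, 0.4], [-0.2, 0.2]]
[ 0.4031  0.0051 -0.1265] -7.25 mort [0.6141 0.0791 0.149 ] fit [ 0.5889 -0.1193  0.175 ]
[[0.1, 0.3], [0.0, -0.1], [0.2, 0.2], [0.0, -0.2], [-0.2, -0.5], [-0.5, -0.2], [0.0, 0.3], [0.2, 0.2]]
[ 0.4035  0.0045 -0.1277] -7.32 mort [0.6146 0.0782 0.149 ] fit [ 0.5891 -0.1201  0.175 ]
[[-0.8, -0.4], [-0.1, -0.1], [-0.2, 0.3], [-0.7, 0.0], [-0.4, -0.3], [-0.7, -0.1], [-0.2, 0.5], [-0.1, 0.4]]
pull [0.5301 0.4175 0.1571] 9.0
[[-0.8, 0.3], [-0.1, -0.3], [-0.1, 0.3], [-1.9, 0.6], [-0.2, 0.0], [-0.8, -0.3], [-0.4, -0.0], [0.4, 0.4], [-0.1, 0.4], [-0.3, 0.7], [0.4, 0.6], [-1.0, 0.9]]
pull [0.5312 0.4156 0.1371] 7.86
[[-0.1, 0.3], [0.4, -0.2], [0.4, -0.2], [-1.4, 0.1], [0.3, 0.0]]
pull [0.5288 0.4191 0.1634] 9.36
[[-0.5, -0.6], [-0.2, -0.5], [0.6, -0.0], [0.2, 0.0], [0.0, 0.3], [0.6, 0.1], [-0.7, 0.5]]
```

The target is the small brown pull: its enlarged crops (top 185–245/175–220, scene 430–490/180–225) fit the 100×36 mm size to within about 1 px. The other brown one is clearly longer. Next I'll work out the move to it.

```bash
cat > go.py <<'E'
from h import *
from scipy.spatial.transform import Rotation as Ro
def to(P,yaw=None):
    s=robot.get_state(); R=Ro.from_rotvec(s["ee_rot"]).as_matrix()
    d=R.T@(np.array(P)-s["tcp_pos"])*1000
    cy=np.degrees(np.arctan2(R[1,1],R[0,1])); t=0
    if yaw is not None:
        t=-((yaw-cy+90)%180-90)
    print("clock",round(s["clock"],2),"tcp",s["tcp_pos"].round(4),"jawyaw",cy.round(2),"tilt",np.degrees(np.arccos(-R[2,2])).round(2),"w",round(s["width"],4),"F",np.round(s["wrist_force"],1),"q",np.round(s["q"],2))
    print("-> shift",d.round(1),"turn",round(t,2))
E
python3 -c "
from go import *
to([.53,.4175,.28],9.0)
print(atz('top',(238,207),.0),atz('top',(228,209),.0))"
```

```text
clock 0.8 tcp [ 0.174  -0.5217  0.2453] jawyaw -71.56 tilt 0.0 w 0.0851 F [0.4 0.1 0.6] q [-1.33  0.35  1.65 -0.    1.14 -0.08]
-> shift [ 634.8 -778.4  -34.7] turn -80.56
[0.48411716 0.32377402 0.        ] [0.47597041 0.35979675 0.        ]
```

```bash
python3 -m crank '[[[37,-45,-10,-8,0],[73,-90,-20,-16,0],[110,-135,-30,-24,0],[147,-180,-35,-32,0],[183,-225,-35,-40,0]]]' 30; python3 -c "
from go import *
to([.53,.4175,.28],9.0)"
```

```text
clock: 1.42
tcp_pos: [0.2768, -0.2489, 0.2808]
ee_rot: [2.737, 1.538, 0.001]
wrist_force: [0.1, 0.0, -0.0]
width: 0.0858
clock 1.43 tcp [ 0.2768 -0.2489  0.2808] jawyaw -31.33 tilt 0.08 w 0.0858 F [ 0.1  0.  -0. ] q [-0.86 -0.03  2.02  0.    1.15 -0.31]
-> shift [ 7.009e+02 -1.302e+02  4.000e-01] turn -40.33
```

```bash
python3 -m crank '[[[59,-11,0,-8,0],[118,-22,0,-16,0],[177,-33,0,-24,0],[236,-44,0,-32,0],[295,-55,0,-40,0]]]' 30; python3 -c "
from go import *
to([.53,.4175,.28],9.0)"
```

```text
clock: 2.05
tcp_pos: [0.3844, 0.0318, 0.2807]
ee_rot: [2.046, 2.383, 0.001]
wrist_force: [1.7, -1.5, 0.2]
width: 0.0854
clock 2.05 tcp [0.3844 0.0318 0.2807] jawyaw 8.71 tilt 0.07 w 0.0854 F [ 1.7 -1.5  0.2] q [-0.04 -0.    1.99 -0.    1.15 -0.19]
-> shift [359.2 202.4   0.8] turn -0.29
```

```bash
python3 -m crank '[[[52,29,0,0,60],[104,58,0,0,60],[156,87,0,0,60],[208,117,0,0,60],[260,147,0,0,60]]]' 30; python3 -c "
from go import *
to([.53,.4175,.13],9.0)"
```

```text
clock: 2.68
tcp_pos: [0.4916, 0.3106, 0.2803]
ee_rot: [2.051, 2.379, 0.0]
wrist_force: [0.5, -0.4, 0.2]
width: 0.0653
clock 2.67 tcp [0.4916 0.3106 0.2803] jawyaw 8.46 tilt 0.02 w 0.0653 F [ 0.5 -0.4  0.2] q [ 0.48  0.38  1.53 -0.    1.24  0.34]
-> shift [100.1  53.6 150.3] turn -0.54
```

```bash
python3 -m crank '[[[50,27,20,-0.5,90],[100,54,50,-0.5,90],[100,54,95,-0.5,90],[100,54,140,-0.5,90],[100,54,150,-0.5,90]]]' 30
python3 - <<'E'
from go import *
to([.53,.4175,.03],9.0)
a=robot.snapshot("top"); b=robot.snapshot("scene")
cv2.imwrite("pics/a1.png",cv2.resize(a[160:240,165:265],(800,640)[0:2] and (750,600),interpolation=cv2.INTER_CUBIC))
cv2.imwrite("pics/b1.png",cv2.resize(b[130:230,410:535],(750,600),interpolation=cv2.INTER_CUBIC))
E
```

```text
clock: 3.3
tcp_pos: [0.5287, 0.4146, 0.1273]
ee_rot: [-2.041, -2.387, 0.008]
wrist_force: [0.2, -0.1, 1.2]
width: 0.0552
clock 3.3 tcp [0.5287 0.4146 0.1273] jawyaw 8.94 tilt 0.29 w 0.0552 F [ 0.2 -0.1  1.2] q [ 0.6   0.7   1.4  -0.    1.05  0.44]
-> shift [ 2.9  2.2 97.3] turn -0.06
```

View pics/a1.png

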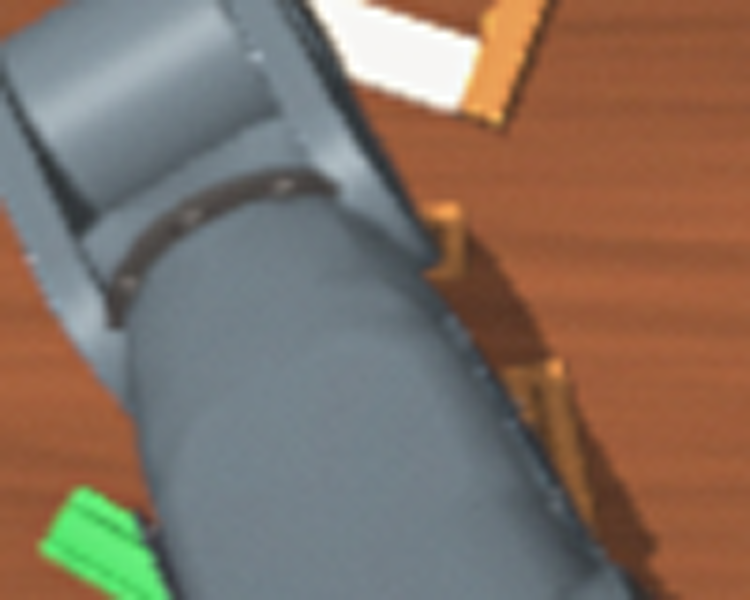

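View pics/b1.png

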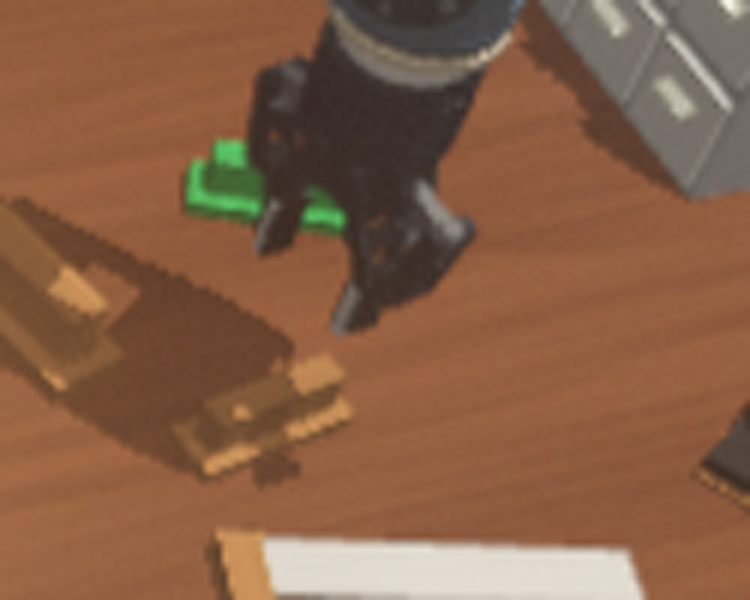

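The scene crop shows the open jaws straddling above the small pull, aligned across its rib, with the larger pull clear to the left. I'll descend and grip.

```bash
python3 -m crank '[[[1,0,30,0,90],[1,0,65,0,90],[1,0,88,0,90],[1,0,96,0,90],[1,0,97,0,90]]]' 40; python3 -c "
from go import *
to([.53,.4175,.03],9.0)"
```

```text
clock: 4.03
tcp_pos: [0.5303, 0.4166, 0.0341]
ee_rot: [2.041, 2.388, 0.002]
wrist_force: [-1.0, 0.2, 0.1]
width: 0.0553
clock 4.03 tcp [0.5303 0.4166 0.0341] jawyaw 8.94 tilt 0.06 w 0.0553 F [-1.   0.2  0.1] q [ 0.6   0.82  1.43 -0.    0.89  0.44]
-> shift [ 0.9 -0.2  4.1] turn -0.06
```

```bash
python3 -m crank '[[[0,0,2,0,120],[0,0,2,0,255],[0,0,2,0,255],[0,0,2,0,255],[0,0,2,0,255]]]' 40; python3 -m crank '[[[0,0,0,0,255],[0,0,-10,0,255],[0,0,-30,0,255],[0,0,-60,0,255],[0,0,-90,0,255]]]' 40;  python3 - <<'E'
from go import *
to([.53,.4175,.13],9.0)
b=robot.snapshot("scene")
cv2.imwrite("pics/b2.png",cv2.resize(b[110:230,410:560],(750,600),interpolation=cv2.INTER_CUBIC))
E
```

```text
clock: 4.65
tcp_pos: [0.5301, 0.4166, 0.032]
ee_rot: [2.041, 2.388, 0.002]
wrist_force: [0.2, -0.7, 6.1]
width: 0.0194
clock: 5.28
tcp_pos: [0.5299, 0.4164, 0.1235]
ee_rot: [2.041, 2.388, 0.001]
wrist_force: [0.4, 0.1, -0.7]
width: 0.0193
clock 5.28 tcp [0.5299 0.4164 0.1235] jawyaw 8.94 tilt 0.05 w 0.0193 F [ 0.4  0.1 -0.7] q [ 0.6   0.7   1.4  -0.    1.04  0.44]
-> shift [ 1.1  0.3 -6.5] turn -0.06
```

View pics/b2.png

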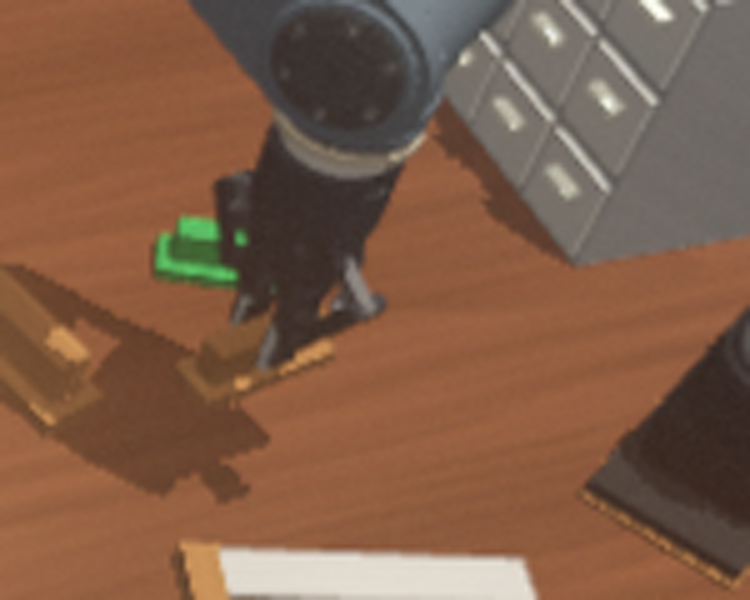

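```bash
python3 -m crank '[[[0,0,-40,0,255],[0,0,-80,0,255],[0,0,-130,0,255],[0,0,-130,0,255],[0,0,-130,0,255]]]' 40; python3 -c "
from go import *
to([.6143,.0773,.25],-7.2)"
```

```text
clock: 5.95
tcp_pos: [0.5295, 0.4161, 0.2511]
ee_rot: [-2.042, -2.388, 0.001]
wrist_force: [0.4, -0.6, -2.0]
width: 0.0194
clock 5.95 tcp [0.5295 0.4161 0.2511] jawyaw 8.94 tilt 0.03 w 0.0194 F [ 0.4 -0.6 -2. ] q [ 0.6   0.57  1.29 -0.    1.28  0.44]
-> shift [-347.9   31.1    1.1] turn 16.14
```

```bash
python3 -m crank '[[[-45,4,0,4,255],[-95,8,0,8,255],[-150,13,0,12,255],[-200,18,0,16,255],[-250,22,0,16,255]]]' 40; python3 -c "
from go import *
to([.6143,.0773,.25],-7.2)"
```

```text
clock: 6.58
tcp_pos: [0.59, 0.171, 0.2499]
ee_rot: [-2.354, -2.078, 0.003]
wrist_force: [0.8, -0.4, -0.5]
width: 0.019
clock 6.58 tcp [0.59   0.171  0.2499] jawyaw -7.12 tilt 0.14 w 0.019 F [ 0.8 -0.4 -0.5] q [ 0.21  0.46  1.47 -0.    1.21  0.33]
-> shift [-89.9  35.7  -0.1] turn 0.08
```

```bash
python3 -m crank '[[[-40,16,0,0,255],[-80,32,0,0,255],[-90,36,10,0,255],[-90,36,24,0,255],[-90,36,30,0,255]]]' 40; python3 -m crank '[[[0,0,0,0,255],[0,0,0,0,255],[0,0,0,0,255],[0,0,0,0,255],[0,0,0,0,255]]]' 40
python3 - <<'E'
from go import *
to([.6143,.0773,.25],-7.2)
b=robot.snapshot("scene"); cv2.imwrite("pics/b3raw.png",b)
cv2.imwrite("pics/b3.png",cv2.resize(b[170:245,320:420],(800,600),interpolation=cv2.INTER_CUBIC))
a=robot.snapshot("top"); cv2.imwrite("pics/a3raw.png",a)
cv2.imwrite("pics/a3.png",cv2.resize(a[120:240,230:390],(800,600),interpolation=cv2.INTER_CUBIC))
E
```

```text
clock: 7.2
tcp_pos: [0.6141, 0.0802, 0.2194]
ee_rot: [-2.351, -2.08, 0.003]
wrist_force: [-0.9, -0.6, -1.5]
width: 0.0191
clock: 7.82
tcp_pos: [0.6151, 0.079, 0.2214]
ee_rot: [2.354, 2.08, 0.0]
wrist_force: [-0.2, -0.0, -0.5]
width: 0.0191
clock 7.83 tcp [0.6151 0.079  0.2214] jawyaw -7.07 tilt 0.01 w 0.0191 F [-0.2 -0.  -0.5] q [0.05 0.5  1.48 0.   1.16 0.18]
-> shift [ -1.8  -0.6 -28.6] turn 0.13
```

View pics/b3.png

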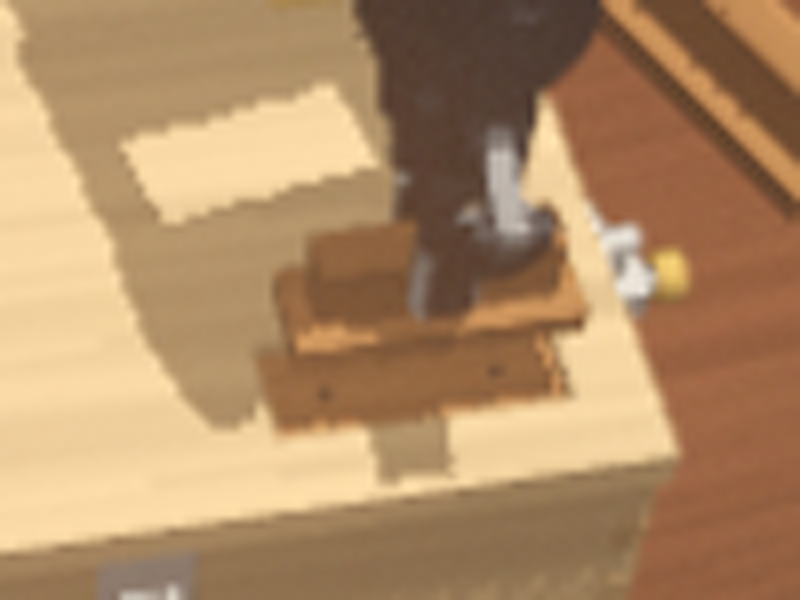

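View pics/a3.png

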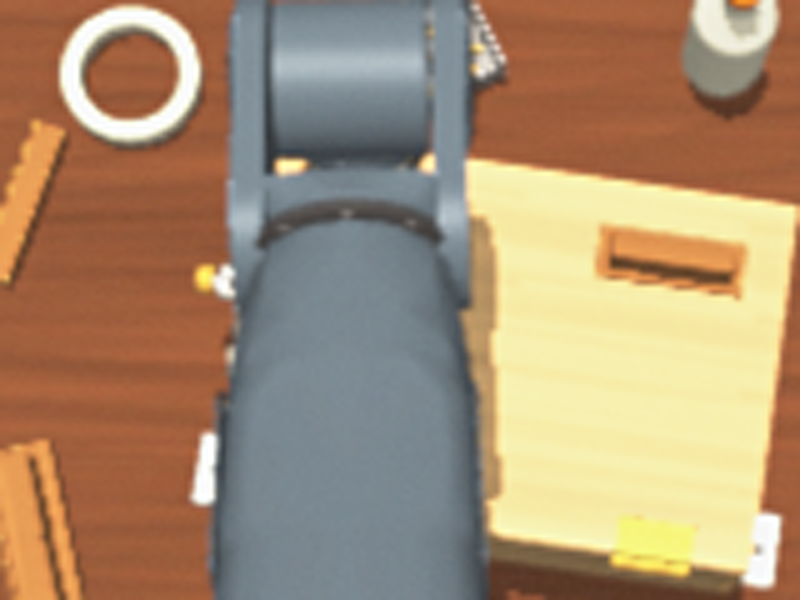

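Run:
```python
from fit import *
b=cv2.imread("pics/b3raw.png")
def draw(im,x0,y0,s,pose,zb,col,box):
    c,sn=np.cos(pose[2]),np.sin(pose[2])
    for (hx,hy,z) in box:
        pts=[]
        for sx,sy in((-1,-1),(1,-1),(1,1),(-1,1)):
            l=(sx*hx,sy*hy); P=[pose[0]+c*l[0]-sn*l[1],pose[1]+sn*l[0]+c*l[1],zb+z]
            u=proj("scene",P); pts.append([(u[0]-x0+.5)*s-.5,(u[1]-y0+.5)*s-.5])
        cv2.polylines(im,[np.round(pts).astype(int)],True,col,1)
x0,y0,s=345,185,15
im=cv2.resize(b[y0:y0+38,x0:x0+52],None,fx=s,fy=s,interpolation=cv2.INTER_CUBIC)
yaw=np.radians(-7.07)
box=[(.018,.05,0),(.018,.05,.012),(.01,.042,.04)]
draw(im,x0,y0,s,(.6151,.079,yaw),.1894,(0,255,0),box)
p=(.4031,.0051,-.1265)
mx=p[0]+np.cos(p[2])*.2-np.sin(p[2])*.1; my=p[1]+np.sin(p[2])*.2+np.cos(p[2])*.1
draw(im,x0,y0,s,(mx,my,p[2]),.156,(255,0,0),[(.02,.052,0),(.02,.052,-.007)])
cv2.imwrite("pics/ov3.png",im)
```

```text
(no output)
```

View pics/ov3.png

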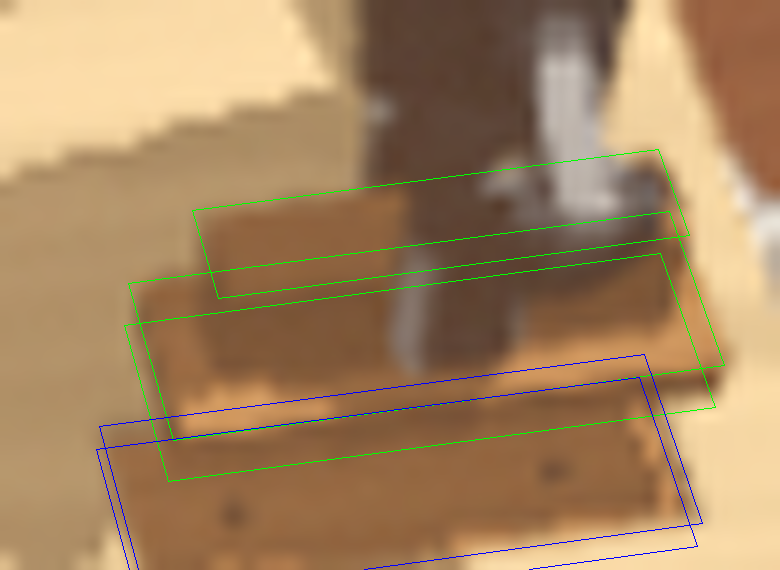

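```bash
python3 -m crank '[[[-1.5,-0.7,5,0,255],[-1.5,-0.7,15,0,255],[-1.5,-0.7,25,0,255],[-1.5,-0.7,30,0,255],[-1.5,-0.7,30,0,255]]]' 40; python3 -m crank '[[[0,0,2,0,255],[0,0,4,0,255],[0,0,6,0,255],[0,0,8,0,255],[0,0,8,0,255]]]' 40
python3 - <<'E'
from go import *
to([.6143,.0775,.181],-7.2)
b=robot.snapshot("scene"); cv2.imwrite("pics/b4raw.png",b)
cv2.imwrite("pics/b4.png",cv2.resize(b[170:245,320:420],(800,600),interpolation=cv2.INTER_CUBIC))
E
```

```text
clock: 8.55
tcp_pos: [0.614, 0.0776, 0.1908]
ee_rot: [-2.354, -2.08, 0.001]
wrist_force: [0.4, -0.7, -1.8]
width: 0.019
clock: 9.18
tcp_pos: [0.6141, 0.0776, 0.1831]
ee_rot: [-2.354, -2.08, 0.0]
wrist_force: [0.3, -0.2, -1.0]
width: 0.0191
clock 9.18 tcp [0.6141 0.0776 0.1831] jawyaw -7.06 tilt 0.02 w 0.0191 F [ 0.3 -0.2 -1. ] q [ 0.05  0.54  1.52 -0.    1.08  0.17]
-> shift [-0.1  0.2  2.1] turn 0.14
```

View pics/b4.png

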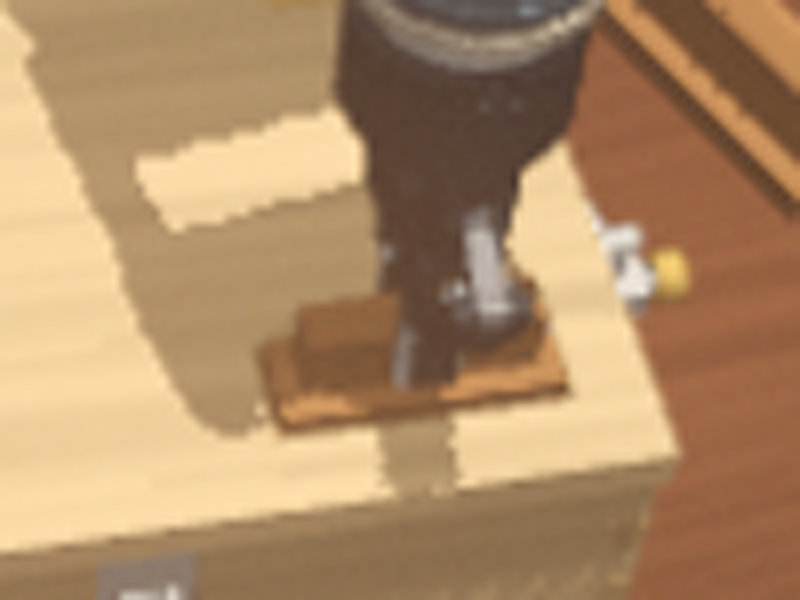

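The pull's foot has entered the pocket (foot corners at about 262,350 and 570,390 in the crop) with no side force. I'll press it home and release.

```bash
python3 -m crank '[[[0,0,1,0,255],[0,0,2,0,255],[0,0,3,0,255],[0,0,3,0,255],[0,0,3,0,255]]]' 40;  python3 -c "
from go import *
to([.6143,.0775,.181],-7.2)"
```

```text
clock: 9.85
tcp_pos: [0.6142, 0.0776, 0.181]
ee_rot: [2.354, 2.08, 0.0]
wrist_force: [-2.3, -0.2, 5.1]
width: 0.0194
clock 9.85 tcp [0.6142 0.0776 0.181 ] jawyaw -7.06 tilt 0.02 w 0.0194 F [-2.3 -0.2  5.1] q [ 0.05  0.54  1.52 -0.    1.07  0.17]
-> shift [-0.1  0.1 -0. ] turn 0.14
```

```bash
python3 -m crank '[[[0,0,0,0,230],[0,0,0,0,180],[0,0,0,0,130],[0,0,0,0,110],[0,0,0,0,110]]]' 40; python3 -m crank '[[[0,0,-5,0,110],[0,0,-20,0,110],[0,0,-45,0,110],[0,0,-75,0,110],[0,0,-100,0,110]]]' 40;  python3 -m crank '[[[30,0,-105,0,110],[80,0,-105,0,110],[120,0,-105,0,110],[160,0,-105,0,110],[198,0,-105,0,110]]]' 40
python3 - <<'E'
from go import *
to([.5891,-.1205,.203],-7.2)
for n in("scene","top"):
    b=robot.snapshot(n); cv2.imwrite(f"pics/{n}5raw.png",b)
b=cv2.imread("pics/scene5raw.png");cv2.imwrite("pics/b5.png",cv2.resize(b[170:245,320:420],(800,600),interpolation=cv2.INTER_CUBIC))
b=cv2.imread("pics/top5raw.png");cv2.imwrite("pics/a5.png",cv2.resize(b[145:205,265:345],(800,600),interpolation=cv2.INTER_CUBIC))
E
```

```text
clock: 10.48
tcp_pos: [0.6142, 0.0776, 0.1802]
ee_rot: [-2.354, -2.08, 0.0]
wrist_force: [-0.1, 0.4, 0.0]
width: 0.0485
clock: 11.1
tcp_pos: [0.6143, 0.0777, 0.2828]
ee_rot: [2.353, 2.08, 0.002]
wrist_force: [-0.5, 1.0, 0.8]
width: 0.0485
clock: 11.72
tcp_pos: [0.6383, 0.2756, 0.3868]
ee_rot: [2.353, 2.08, 0.002]
wrist_force: [-0.1, -0.9, 0.2]
width: 0.0488
clock 11.72 tcp [0.6383 0.2756 0.3868] jawyaw -7.04 tilt 0.08 w 0.0488 F [-0.1 -0.9  0.2] q [ 0.34  0.55  1.01 -0.    1.58  0.46]
-> shift [-399.2   -0.5  183.5] turn 0.16
```

View pics/b5.png

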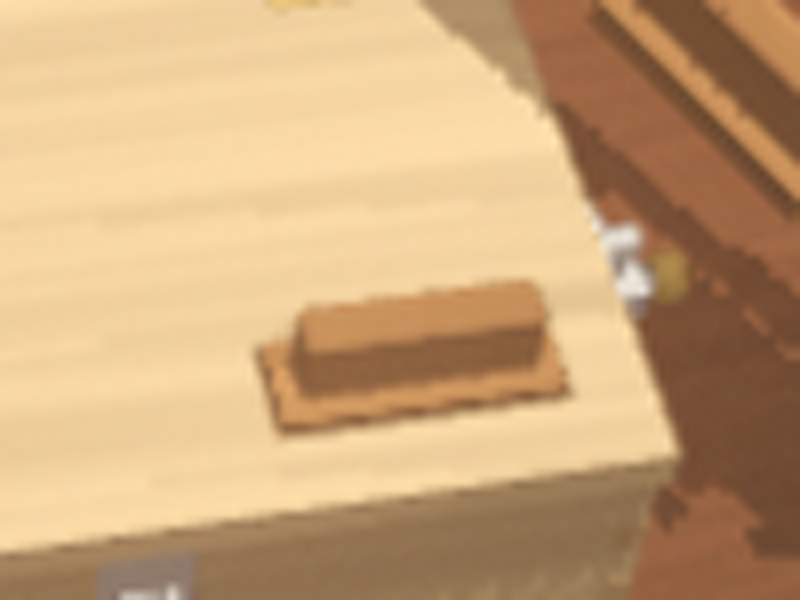

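View pics/a5.png

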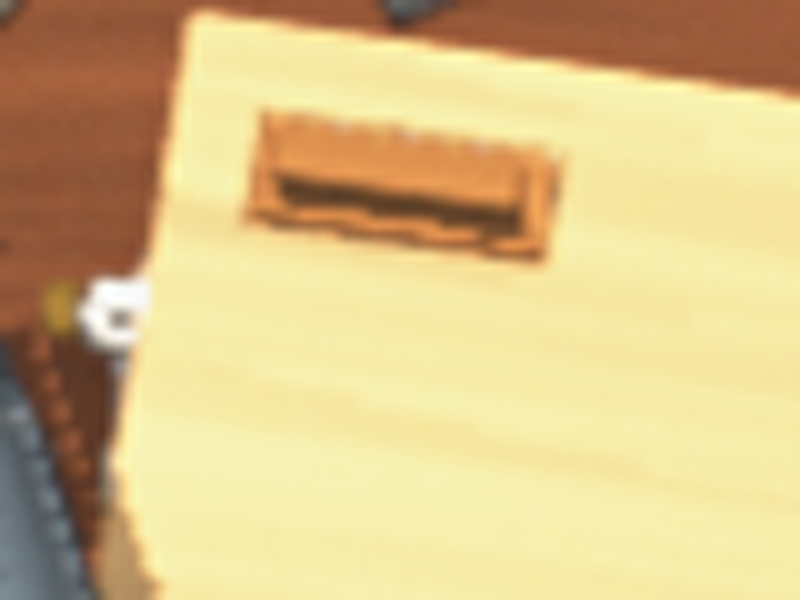

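The pull sits flush in the pocket and is square to the lid; both views show its foot filling the mortise outline. My traverse went the wrong way (+y), which did no harm and cleared the view. Next I'll go to the fitted pull.

```bash
python3 -m crank '[[[-45,0,0,0,110],[-95,0,0,0,110],[-150,0,0,0,110],[-205,0,0,0,110],[-260,0,0,0,110]]]' 20;  python3 -m crank '[[[-50,0,20,0,110],[-100,0,50,0,110],[-130,0,80,0,110],[-140,0,105,0,110],[-140,0,120,0,110]]]' 20; python3 -c "
from go import *
to([.5893,-.1208,.187],-7.15)"
```

```text
clock: 12.45
tcp_pos: [0.6058, 0.0139, 0.3866]
ee_rot: [2.354, 2.079, 0.001]
wrist_force: [-0.2, 0.4, 0.3]
width: 0.0485
clock: 13.08
tcp_pos: [0.5888, -0.1238, 0.265]
ee_rot: [-2.356, -2.078, 0.0]
wrist_force: [0.6, 0.3, 0.5]
width: 0.0486
clock 13.07 tcp [ 0.5888 -0.1238  0.265 ] jawyaw -7.15 tilt 0.02 w 0.0486 F [0.6 0.3 0.5] q [-0.28  0.43  1.49 -0.    1.23 -0.16]
-> shift [ 3.   0.1 78. ] turn -0.0
```

```bash
python3 -m crank '[[[3,0,25,0,110],[3,0,55,0,110],[3,0,70,0,110],[3,0,77,0,110],[3,0,77,0,110]]]' 20;  python3 -m crank '[[[0,0,0,0,180],[0,0,0,0,255],[0,0,0,0,255],[0,0,0,0,255],[0,0,0,0,255]]]' 25
python3 - <<'E'
from go import *
to([.5893,-.1208,.187],-7.15)
b=robot.snapshot("scene"); cv2.imwrite("pics/b6.png",cv2.resize(b[150:270,250:410],(800,600),interpolation=cv2.INTER_CUBIC))
K,V,_=cal("scene"); print(-V[:3,:3].T@V[:3,3])
E
```

```text
clock: 13.7
tcp_pos: [0.59, -0.1198, 0.1888]
ee_rot: [2.354, 2.08, 0.0]
wrist_force: [-0.3, -0.0, 0.1]
width: 0.0485
clock: 14.32
tcp_pos: [0.5891, -0.1198, 0.1893]
ee_rot: [-2.353, -2.08, 0.001]
wrist_force: [-7.0, 0.7, 8.4]
width: 0.0192
clock 14.32 tcp [ 0.5891 -0.1198  0.1893] jawyaw -7.06 tilt 0.07 w 0.0192 F [-7.   0.7  8.4] q [-0.28  0.5   1.57 -0.    1.07 -0.15]
-> shift [-0.9  0.3  2.3] turn 0.09
[ 1.22574363 -0.24934116  1.04593092]
```

View pics/b6.png

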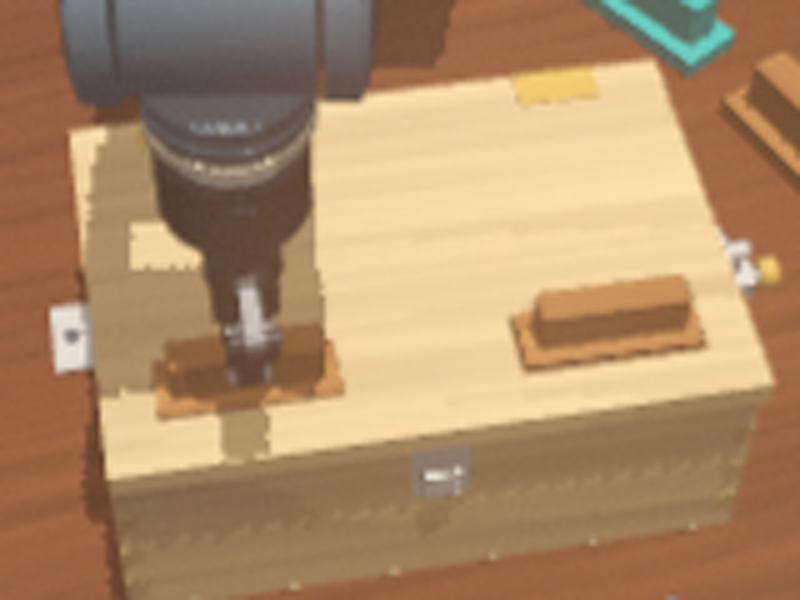

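Run:
```python
from go import *
b=robot.snapshot("top"); cv2.imwrite("pics/top6.png",b)
for t in("tape_edge","clip_under"): print(t,[(np.round(d["at"],1).tolist(),round(d["conf"],2)) for d in robot.landmark_of(t,"top")])
cv2.imwrite("pics/a6.png",cv2.resize(b[165:225,255:315],(780,780)[:2],interpolation=cv2.INTER_CUBIC)[:600])
yaw=np.radians(-7.15);c,s=np.cos(yaw),np.sin(yaw)
# hinge origin from mortise
ox,oy=.6142-(c*.2-s*.1), .0776-(s*.2+c*.1); print("hinge",ox,oy)
for yl in(.186,.192,.198):
  for ph in range(0,61,10):
    l=(.15*np.cos(np.radians(ph)),yl); P=[ox+c*l[0]-s*l[1],oy+s*l[0]+c*l[1],.14-.15*np.sin(np.radians(ph))]
    print(yl,ph,proj("top",P).round(1),end=" ")
  print()
```

```text
tape_edge []
clip_under [([281.0, 175.7], 0.96)]
hinge 0.40330852026324554 0.003271110768140101
0.186 0 [277.8 175.1] 0.186 10 [278.4 177.4] 0.186 20 [278.7 180.8] 0.186 30 [278.8 185.2] 0.186 40 [278.7 190.5] 0.186 50 [278.3 196.4] 0.186 60 [277.8 202.9] 
0.192 0 [276.  174.9] 0.192 10 [276.7 177.2] 0.192 20 [277.  180.6] 0.192 30 [277.2 185. ] 0.192 40 [277.1 190.2] 0.192 50 [276.7 196.2] 0.192 60 [276.1 202.6] 
0.198 0 [274.3 174.6] 0.198 10 [274.9 176.9] 0.198 20 [275.3 180.3] 0.198 30 [275.5 184.7] 0.198 40 [275.4 190. ] 0.198 50 [275.1 195.9] 0.198 60 [274.5 202.4]
```

View pics/a6.png

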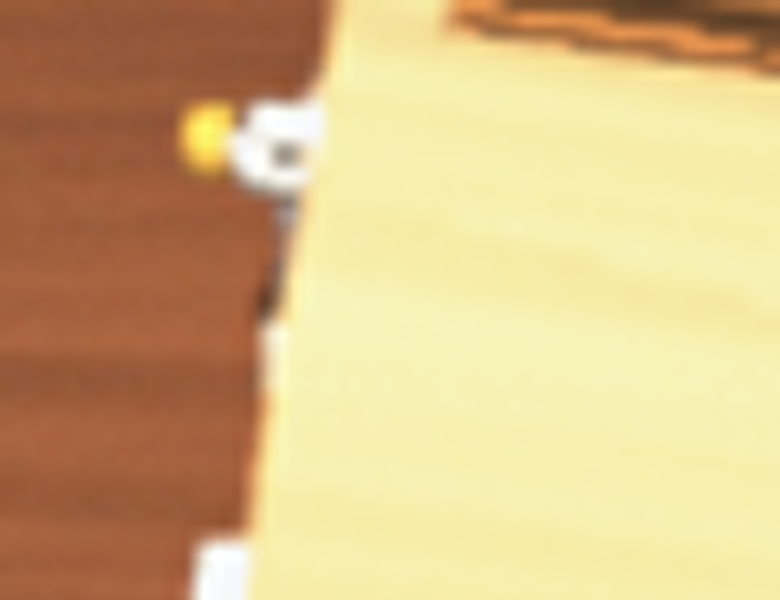

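```bash
python3 -m crank '[[[0,-1.3,-7,0,255],[0,-2.9,-14,0,255],[0,-4.8,-21,0,255],[0,-6.8,-27.5,0,255],[0,-9.1,-34,0,255]]]' 25
python3 - <<'E'
from go import *
to([.5893,-.1208,.187],-7.15)
a=robot.snapshot("top"); b=robot.snapshot("scene")
cv2.imwrite("pics/b7.png",cv2.resize(b[150:270,250:410],(800,600),interpolation=cv2.INTER_CUBIC))
cv2.imwrite("pics/a7.png",cv2.resize(a[165:225,255:315],(780,780),interpolation=cv2.INTER_CUBIC)[:600])
E
```

```text
clock: 15.15
tcp_pos: [0.5799, -0.1187, 0.2221]
ee_rot: [-2.353, -2.079, 0.002]
wrist_force: [-6.4, -1.1, -12.2]
width: 0.0197
clock 15.15 tcp [ 0.5799 -0.1187  0.2221] jawyaw -7.06 tilt 0.1 w 0.0197 F [ -6.4  -1.1 -12.2] q [-0.28  0.45  1.56 -0.    1.13 -0.16]
-> shift [-1.   9.6 35.1] turn 0.09
```

View pics/b7.png

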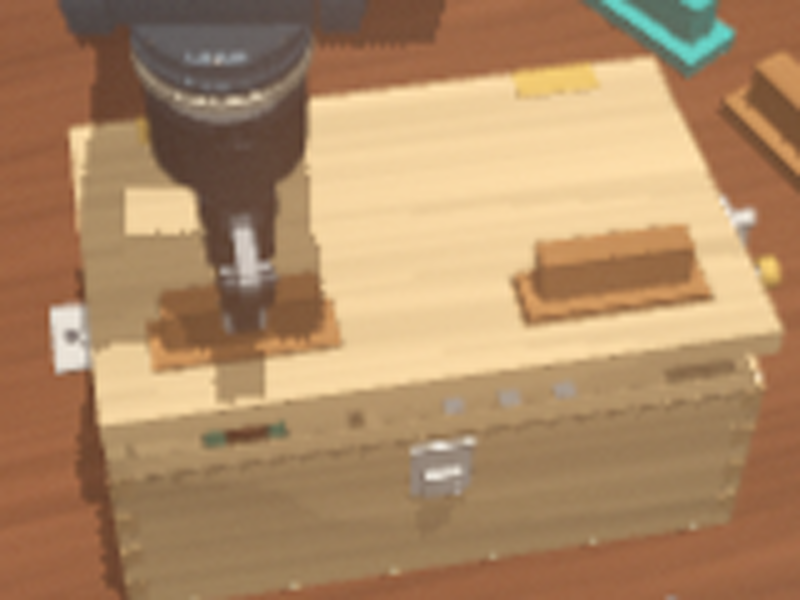

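View pics/a7.png

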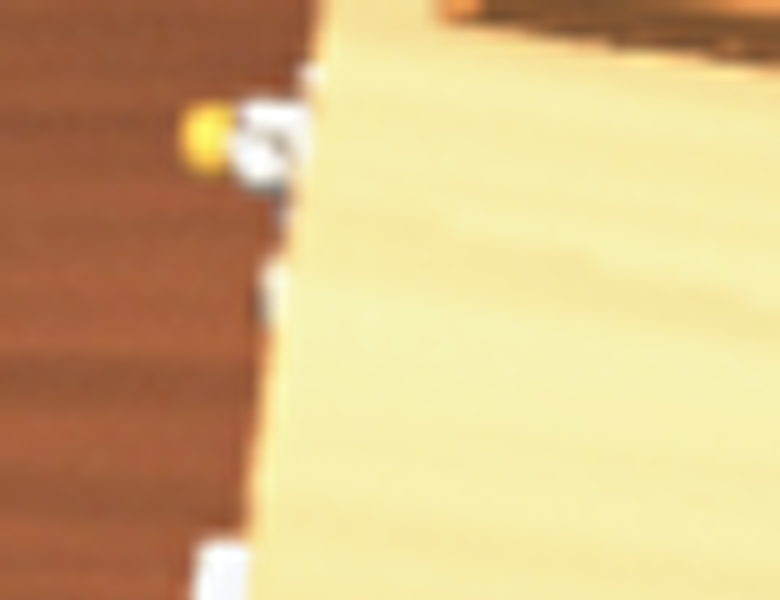

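Run:
```python
from go import *
cv2.imwrite("pics/clip_sc.png",cv2.resize(cv2.imread("pics/scene0.png")[185:215,380:420],(800,600),interpolation=cv2.INTER_CUBIC))
cv2.imwrite("pics/clip_top.png",cv2.resize(cv2.imread("pics/top6.png")[165:195,260:300],(800,600),interpolation=cv2.INTER_CUBIC))
cv2.imwrite("pics/clip_sc7.png",cv2.resize(robot.snapshot("scene")[185:215,380:420],(800,600),interpolation=cv2.INTER_CUBIC))
for n in("top","scene"):
  robot.snapshot(n)
  for k in range(2):
    for t in("tape_edge","clip_under"): print(n,t,[(np.round(d["at"],1).tolist(),round(d["conf"],2)) for d in robot.landmark_of(t,n)])
```

```text
top tape_edge [([373.0, 128.8], 0.66)]
top clip_under [([278.9, 177.3], 0.92)]
top tape_edge [([373.0, 128.8], 0.66)]
top clip_under [([278.9, 177.3], 0.92)]
scene tape_edge []
scene clip_under [([395.8, 205.5], 0.79)]
scene tape_edge []
scene clip_under [([395.8, 205.5], 0.79)]
```

View pics/clip_sc.png

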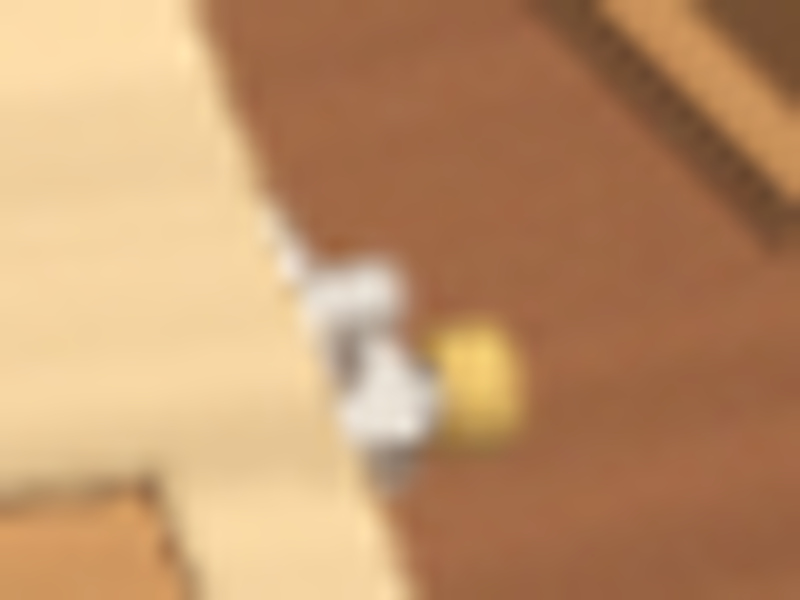

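View pics/clip_top.png

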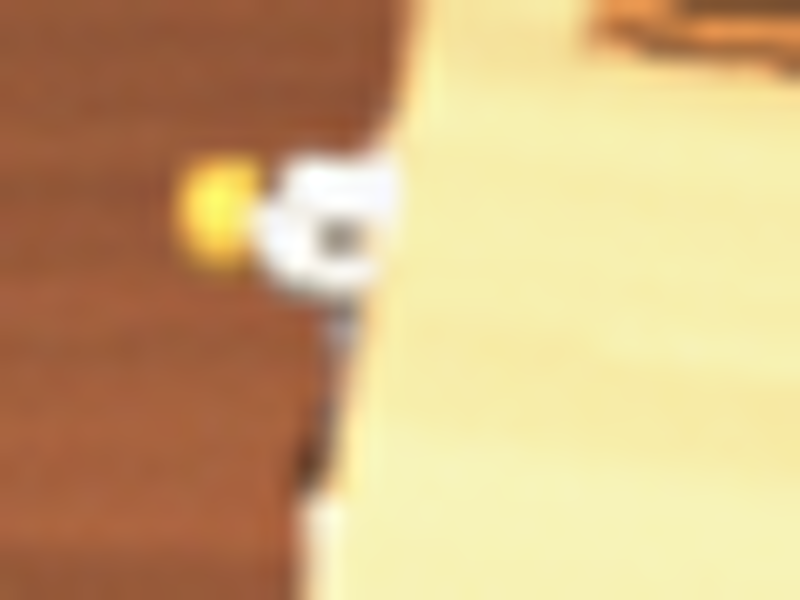

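View pics/clip_sc7.png

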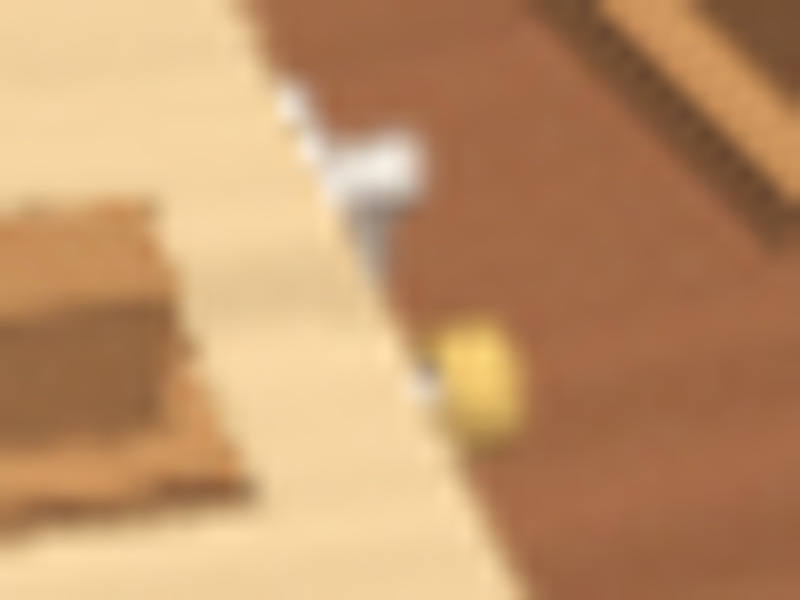

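```bash
cat > tri.py <<'E'
from h import *
yaw=np.radians(-7.15);c,s=np.cos(yaw),np.sin(yaw); H=np.array([.4033,.0033,.14])
def lidc(P): d=P-H; return np.array([c*d[0]+s*d[1],-s*d[0]+c*d[1],d[2]])
def wor(l): return H+np.array([c*l[0]-s*l[1],s*l[0]+c*l[1],l[2]])
def tri(a,b):
    A=[];B=[]
    for n,uv in(("top",a),("scene",b)):
        o,d=ray(n,uv); d=d/np.linalg.norm(d); M=np.eye(3)-np.outer(d,d); A.append(M);B.append(M@o)
    return np.linalg.solve(sum(A),sum(B))
E
python3 - <<'E'
from tri import *
for a,b in(((271.0,175.6),(403.7,204.)),((278.9,177.3),(395.8,205.5)),((279.1,177.4),(393.9,208.5)),((281,175.7),(393.9,208.5))):
    P=tri(a,b); l=lidc(P); print(P.round(4),l.round(4),"r",np.hypot(l[0],l[2]).round(4),"phi",np.degrees(np.arctan2(-l[2],l[0])).round(1), (proj("top",P)-a).round(1),(proj("scene",P)-b).round(1))
# sanity: known points
for z in (0.116,.12,.124,.128,.132):
  print(z,lidc(atz("top",(271.0,175.6),z)).round(4),lidc(atz("scene",(403.7,204.),z)).round(4))
E
```

```text
[0.5775 0.1961 0.1244] [ 0.1489  0.2129 -0.0156] r 0.1497 phi 6.0 [-0.6 -0.3] [-0.8  0. ]
[0.5735 0.171  0.1215] [ 0.1481  0.1875 -0.0185] r 0.1492 phi 7.1 [-1.2 -0.5] [-1.5  0.1]
[0.5747 0.169  0.1097] [ 0.1495  0.1858 -0.0303] r 0.1525 phi 11.5 [-0.5 -0.2] [-0.6  0. ]
[0.5798 0.1636 0.1177] [ 0.1552  0.1811 -0.0223] r 0.1568 phi 8.2 [-1.  -0.4] [-1.2  0.1]
0.116 [ 0.1499  0.2119 -0.024 ] [ 0.1428  0.2186 -0.024 ]
0.12 [ 0.1491  0.2113 -0.02  ] [ 0.1458  0.217  -0.02  ]
0.124 [ 0.1483  0.2108 -0.016 ] [ 0.1488  0.2154 -0.016 ]
0.128 [ 0.1475  0.2102 -0.012 ] [ 0.1519  0.2139 -0.012 ]
0.132 [ 0.1467  0.2096 -0.008 ] [ 0.1549  0.2123 -0.008 ]
```

Run:
```python
from tri import *
T=cv2.imread("pics/top6.png"); a=robot.snapshot("top"); cv2.imwrite("pics/top8.png",a)
for im in(T,a): print(im[180:200,274:278].mean(2).round().astype(int).T.tolist())
for ph in range(26,56,2):
    print(ph,[proj("top",wor([r*np.cos(np.radians(ph)),.1965,-r*np.sin(np.radians(ph))])).round(2).tolist() for r in(.1434,.15,.1566)])
```

```text
[[107, 103, 101, 105, 107, 108, 109, 99, 93, 97, 116, 121, 115, 107, 107, 109, 108, 116, 127, 131], [111, 105, 102, 105, 106, 99, 95, 79, 77, 124, 187, 192, 184, 180, 184, 172, 170, 183, 192, 197], [120, 134, 120, 116, 121, 119, 126, 131, 147, 188, 235, 235, 230, 228, 228, 219, 215, 220, 223, 223], [139, 162, 161, 172, 183, 195, 208, 210, 214, 216, 227, 227, 225, 225, 225, 224, 223, 222, 222, 223]]
[[112, 101, 101, 104, 109, 114, 118, 107, 104, 103, 108, 113, 112, 107, 110, 112, 124, 131, 144, 163], [108, 104, 102, 106, 130, 172, 195, 179, 169, 164, 152, 152, 166, 169, 183, 188, 192, 195, 201, 211], [118, 137, 133, 132, 169, 217, 239, 234, 230, 224, 211, 207, 214, 215, 222, 223, 222, 222, 220, 221], [171, 198, 196, 193, 204, 216, 227, 227, 226, 224, 224, 224, 224, 223, 223, 223, 221, 221, 219, 220]]
26 [[275.52, 184.39], [275.87, 182.92], [276.23, 181.45]]
28 [[275.54, 185.27], [275.89, 183.84], [276.25, 182.41]]
30 [[275.55, 186.18], [275.9, 184.79], [276.25, 183.41]]
32 [[275.55, 187.12], [275.9, 185.78], [276.25, 184.44]]
34 [[275.54, 188.1], [275.89, 186.8], [276.24, 185.5]]
36 [[275.52, 189.1], [275.87, 187.85], [276.22, 186.6]]
38 [[275.49, 190.13], [275.84, 188.93], [276.19, 187.73]]
40 [[275.45, 191.2], [275.8, 190.04], [276.14, 188.89]]
42 [[275.41, 192.28], [275.75, 191.18], [276.09, 190.07]]
44 [[275.35, 193.4], [275.69, 192.34], [276.03, 191.29]]
46 [[275.29, 194.54], [275.63, 193.53], [275.96, 192.53]]
48 [[275.22, 195.7], [275.55, 194.74], [275.88, 193.79]]
50 [[275.14, 196.88], [275.46, 195.98], [275.79, 195.08]]
52 [[275.05, 198.09], [275.37, 197.24], [275.69, 196.39]]
54 [[274.95, 199.31], [275.27, 198.51], [275.59, 197.72]]
```

```bash
python3 -m crank '[[[0,-3,-8,0,255],[0,-7.5,-17.7,0,255],[0,-12.4,-27.2,0,255],[0,-17.8,-36.4,0,255],[0,-24,-45.5,0,255]]]' 25
python3 - <<'E'
from go import *
to([.5893,-.1208,.187],-7.15)
a=robot.snapshot("top"); b=robot.snapshot("scene"); cv2.imwrite("pics/top9.png",a); cv2.imwrite("pics/scene9.png",b)
cv2.imwrite("pics/b9.png",cv2.resize(b[150:270,250:410],(800,600),interpolation=cv2.INTER_CUBIC))
cv2.imwrite("pics/a9.png",cv2.resize(a[165:195,260:300],(800,600),interpolation=cv2.INTER_CUBIC))
E
```

```text
clock: 16.48
tcp_pos: [0.5567, -0.1158, 0.2687]
ee_rot: [2.353, 2.08, 0.001]
wrist_force: [-1.0, -0.3, -12.1]
width: 0.0193
clock 16.48 tcp [ 0.5567 -0.1158  0.2687] jawyaw -7.06 tilt 0.07 w 0.0193 F [ -1.   -0.3 -12.1] q [-0.29  0.36  1.58  0.    1.2  -0.16]
-> shift [-1.  32.8 81.8] turn 0.09
```

View pics/b9.png

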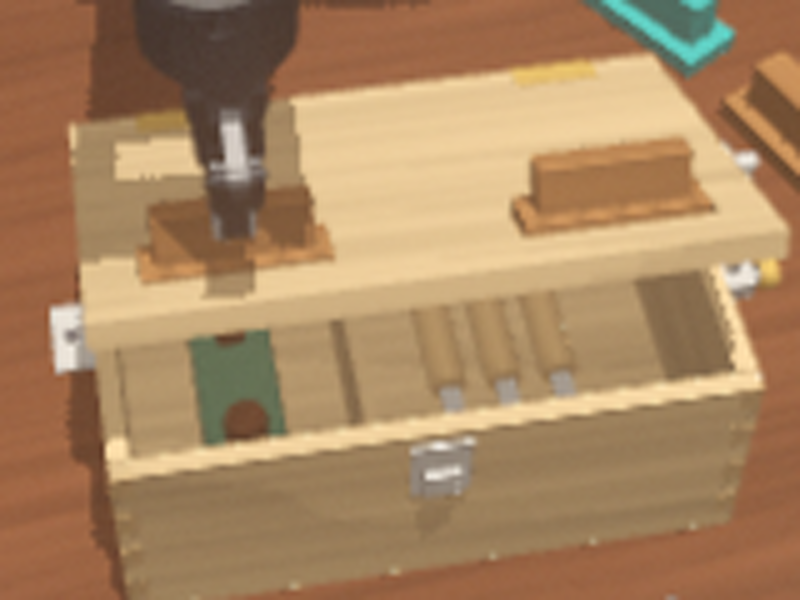

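View pics/a9.png

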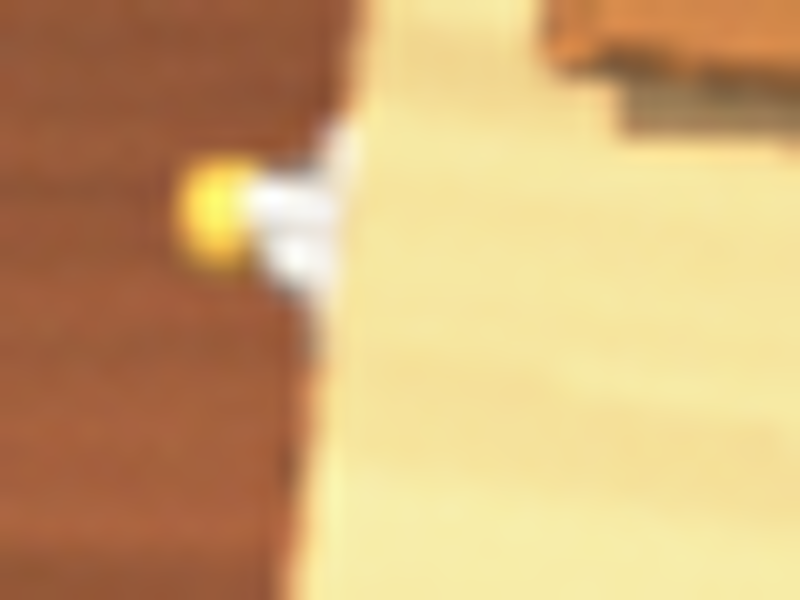

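```bash
cat >> tri.py <<'E'
BI={"top":np.array([.0002,-.0009,0]),"scene":np.array([-.0001,.0015,0])}
def tri2(a,b):
    A=[];B=[]
    for n,uv in(("top",a),("scene",b)):
        o,d=ray(n,uv); o=o-BI[n]; d=d/np.linalg.norm(d); M=np.eye(3)-np.outer(d,d); A.append(M);B.append(M@o)
    return np.linalg.solve(sum(A),sum(B))
def proj2(n,P): return proj(n,np.asarray(P)+BI[n])
E
python3 - <<'E'
from tri import *
for a,b in(((270.55,175.2),(403.3,203.5)),):
    P=tri2(a,b); l=lidc(P); print(P.round(4),l.round(4),"r",np.hypot(l[0],l[2]).round(4),"phi",np.degrees(np.arctan2(-l[2],l[0])).round(1), (proj2("top",P)-a).round(1),(proj2("scene",P)-b).round(1))
for ph in (29,30,31,32,38,39,40,41):
    print(ph,[proj2("top",wor([r*np.cos(np.radians(ph)),.1965,-r*np.sin(np.radians(ph))])).round(2).tolist() for r in(.15,.1545,.1575)])
im=cv2.imread("pics/scene9.png"); cv2.imwrite("pics/c1.png",cv2.resize(im[150:225,340:420],(800,750),interpolation=cv2.INTER_CUBIC)[:600])
cv2.imwrite("pics/c2.png",cv2.resize(im[180:230,255:325],(840,600),interpolation=cv2.INTER_CUBIC)[:,:800])
E
```

```text
[0.5773 0.196  0.126 ] [ 0.1487  0.2128 -0.014 ] r 0.1493 phi 5.4 [0.1 0. ] [ 0.1 -0. ]
29 [[276.16, 184.26], [276.39, 183.3], [276.55, 182.66]]
30 [[276.16, 184.74], [276.4, 183.8], [276.56, 183.17]]
31 [[276.16, 185.23], [276.4, 184.3], [276.56, 183.68]]
32 [[276.16, 185.73], [276.4, 184.81], [276.55, 184.21]]
38 [[276.09, 188.88], [276.33, 188.06], [276.49, 187.52]]
39 [[276.07, 189.43], [276.31, 188.63], [276.47, 188.1]]
40 [[276.05, 189.99], [276.29, 189.2], [276.44, 188.68]]
41 [[276.03, 190.55], [276.26, 189.79], [276.42, 189.28]]
```

View pics/c1.png

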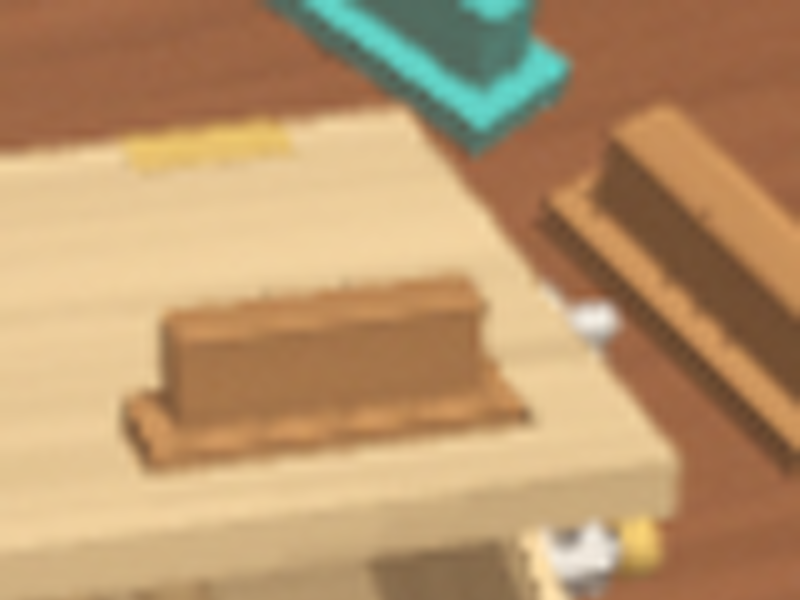

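View pics/c2.png

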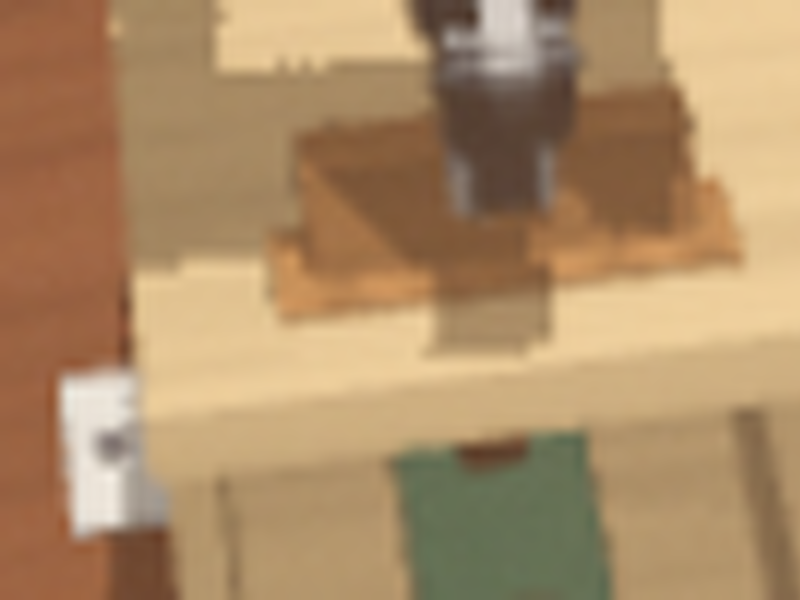

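```bash
cat >> tri.py <<'E'
from scipy.optimize import least_squares
def lw(l,th):
    C,S=np.cos(th),np.sin(th); return wor([C*l[0]-S*l[2],l[1],S*l[0]+C*l[2]])
def angfit(obs):
    r=lambda p:np.concatenate([proj2(n,lw(l,p[0]))-uv for n,uv,l in obs])
    s=least_squares(r,[.4]); return np.degrees(s.x[0]),r(s.x).reshape(-1,2)
E
python3 - <<'E'
from tri import *
q=lambda X,Y,x0,y0,s:(x0+(X+.5)/s-.5,y0+(Y+.5)/s-.5)
o=[("scene",q(678,458,340,150,10),(.25,.18,.016)),("scene",q(675,520,340,150,10),(.25,.18,0)),("scene",q(148,420,255,180,12),(.25,-.18,.016)),("scene",q(158,478,255,180,12),(.25,-.18,0)),("scene",q(408,105,340,150,10),(0,.18,.016))]
for k in (o,o[:2],o[2:4]): a,r=angfit(k); print(a,r.round(1).tolist())
# pic7: crop 5x origin 250,150
o=[("scene",q(780,330,250,150,5),(.25,.18,.016)),("scene",q(105,425,250,150,5),(.25,-.18,.016))]
a,r=angfit(o); print(a,r.round(1).tolist())
E
```

```text
23.479821183775034 [[0.0, 0.3], [0.2, -0.3], [-0.5, -0.3], [-0.5, 0.5], [-0.4, 0.7]]
23.473877538091823 [[0.0, 0.3], [0.2, -0.3]]
23.482922964510653 [[-0.5, -0.3], [-0.5, 0.5]]
9.425067024458558 [[0.6, 0.2], [-1.2, 0.0]]
```

Run:
```python
from tri import *
def ov(n,f,x0,y0,w,h,s,zc,out,th=0):
    im=cv2.resize(cv2.imread(f)[y0:y0+h,x0:x0+w],None,fx=s,fy=s,interpolation=cv2.INTER_CUBIC)
    P=lambda l:np.round((proj2(n,wor(l))-[x0,y0]+.5)*s-.5).astype(int)
    for z,col in((zc+.008,(0,200,0)),(zc-.008,(255,0,0))):
        cv2.polylines(im,[np.array([P((.149+a*.011,.192+b*.011,z)) for a,b in((-1,-1),(1,-1),(1,1),(-1,1))])],True,col,1)
    cv2.imwrite(out,im)
ov("scene","pics/scene0.png",385,190,32,25,25,-.014,"pics/o1.png")
ov("scene","pics/scene9.png",385,190,32,25,25,-.014,"pics/o2.png")
ov("top","pics/top6.png",262,165,32,25,25,-.014,"pics/o3.png")
```

```text
(no output)
```

View pics/o1.png

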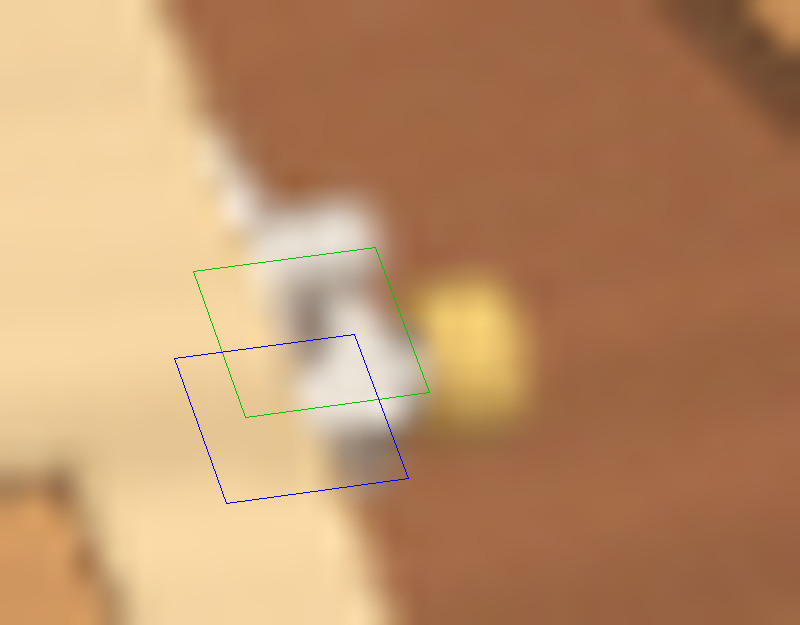

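View pics/o2.png

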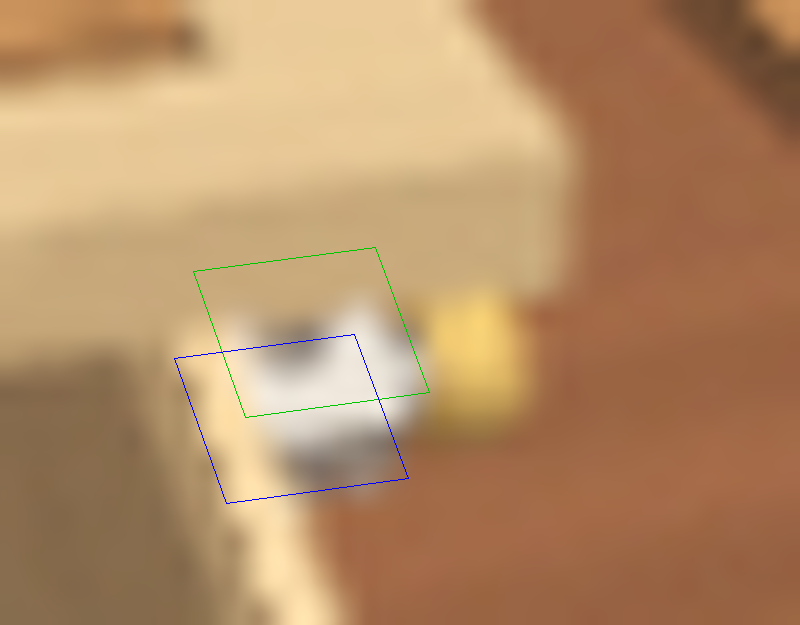

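View pics/o3.png

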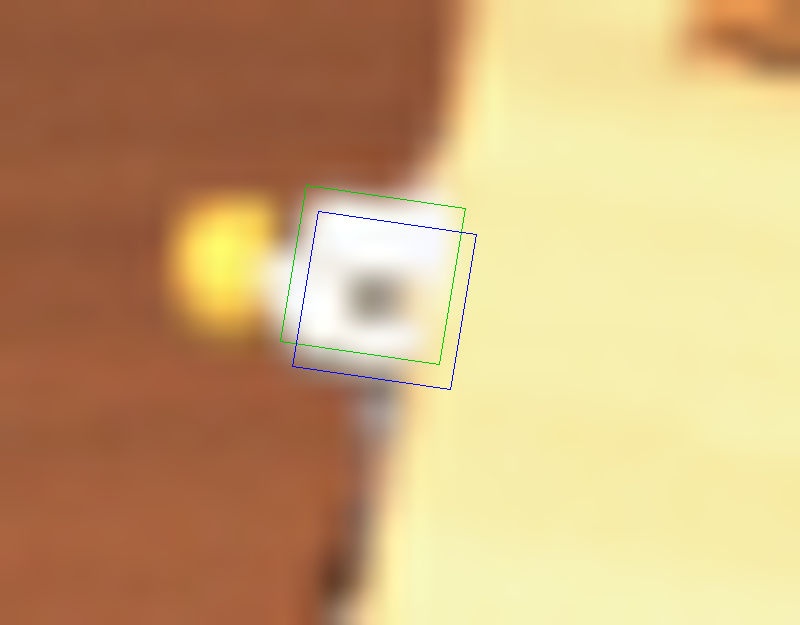

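```bash
python3 -m crank '[[[0,-4,-6,0,255],[0,-8.5,-12,0,255],[0,-13,-17.5,0,255],[0,-17.5,-22.5,0,255],[0,-17.5,-22.5,0,255]]]' 25
python3 - <<'E'
from go import *
to([.5893,-.1208,.187],-7.15)
a=robot.snapshot("top"); b=robot.snapshot("scene"); cv2.imwrite("pics/top10.png",a); cv2.imwrite("pics/scene10.png",b)
cv2.imwrite("pics/c3.png",cv2.resize(b[140:215,340:420],(800,750),interpolation=cv2.INTER_CUBIC)[:600])
cv2.imwrite("pics/c4.png",cv2.resize(b[165:215,255:320],(780,600),interpolation=cv2.INTER_CUBIC))
cv2.imwrite("pics/a10.png",cv2.resize(a[165:195,260:300],(800,600),interpolation=cv2.INTER_CUBIC))
E
```

```text
clock: 17.2
tcp_pos: [0.5399, -0.1137, 0.2914]
ee_rot: [2.353, 2.079, 0.003]
wrist_force: [4.7, -0.2, -6.8]
width: 0.0194
clock 17.2 tcp [ 0.5399 -0.1137  0.2914] jawyaw -7.07 tilt 0.15 w 0.0194 F [ 4.7 -0.2 -6.8] q [-0.29  0.31  1.59  0.    1.24 -0.17]
-> shift [ -1.   49.6 104.5] turn 0.08
```

View pics/c3.png

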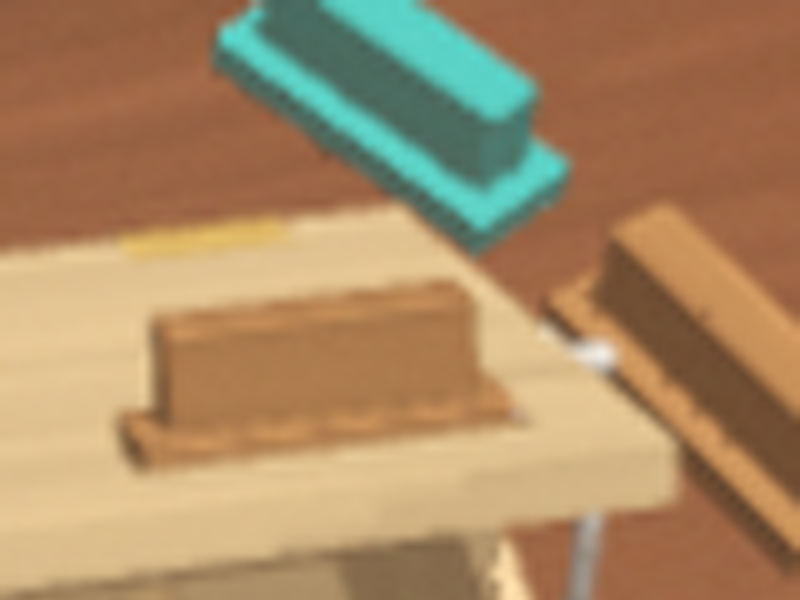

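View pics/c4.png

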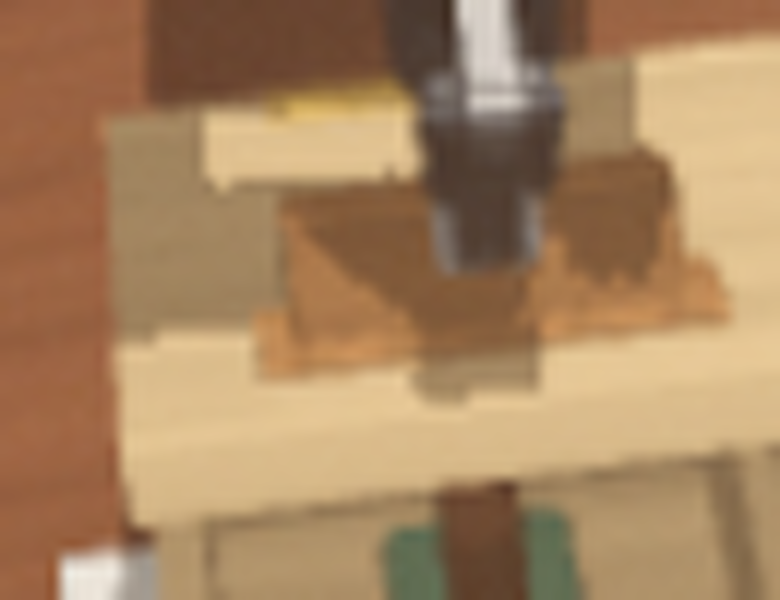

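View pics/a10.png

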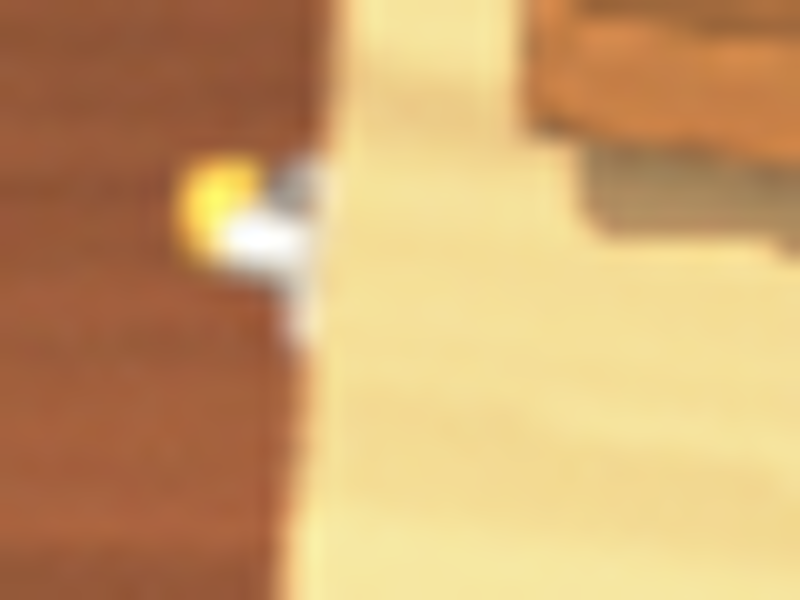

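Run:
```python
from tri import *
q=lambda X,Y,x0,y0,s:(x0+(X+.5)/s-.5,y0+(Y+.5)/s-.5)
o=[("scene",q(678,448,340,140,10),(.25,.18,.016)),("scene",q(675,503,340,140,10),(.25,.18,0)),("scene",q(120,465,255,165,12),(.25,-.18,.016)),("scene",q(132,527,255,165,12),(.25,-.18,0))]
for k in (o,o[:2],o[2:4]): a,r=angfit(k); print(a,r.round(1).tolist())
a=cv2.imread("pics/top10.png"); t9=cv2.imread("pics/top9.png")
for im in(t9,a): print(im[172:188,274:278].mean(2).round().astype(int).T.tolist())
for ph in range(8,30,2):
    print(ph,[proj2("top",wor([r*np.cos(np.radians(ph)),.1965,-r*np.sin(np.radians(ph))])).round(2).tolist() for r in(.1425,.1455,.15)])
b=cv2.imread("pics/scene10.png"); cv2.imwrite("pics/c5.png",cv2.resize(b[185:217,380:420],(800,640),interpolation=cv2.INTER_CUBIC))
```

```text
30.467024329889455 [[-0.1, -0.0], [0.3, 0.4], [0.2, -0.7], [0.0, 0.3]]
30.589776971157264 [[-0.1, -0.2], [0.3, 0.2]]
30.35245155683398 [[0.2, -0.5], [0.1, 0.5]]
[[106, 139, 233, 244, 225, 247, 223, 145, 111, 104, 103, 105, 110, 110, 111, 105], [122, 158, 226, 244, 229, 243, 236, 194, 159, 140, 134, 137, 152, 154, 154, 164], [192, 206, 223, 238, 226, 233, 236, 223, 209, 195, 192, 190, 199, 200, 202, 210], [230, 226, 219, 213, 210, 212, 215, 213, 211, 210, 208, 209, 210, 210, 211, 212]]
[[109, 137, 152, 167, 235, 240, 204, 172, 167, 164, 134, 121, 122, 123, 132, 131], [131, 175, 177, 177, 214, 219, 210, 209, 215, 212, 185, 171, 171, 172, 181, 180], [174, 205, 215, 212, 210, 210, 205, 204, 210, 207, 206, 203, 203, 203, 205, 205], [204, 210, 210, 207, 206, 206, 206, 208, 209, 206, 207, 208, 204, 203, 205, 206]]
8 [[275.14, 178.41], [275.3, 177.59], [275.52, 176.38]]
10 [[275.25, 178.93], [275.4, 178.13], [275.63, 176.93]]
12 [[275.34, 179.49], [275.5, 178.7], [275.73, 177.52]]
14 [[275.42, 180.09], [275.58, 179.32], [275.82, 178.16]]
16 [[275.5, 180.73], [275.66, 179.98], [275.89, 178.85]]
18 [[275.56, 181.42], [275.72, 180.68], [275.96, 179.57]]
20 [[275.62, 182.14], [275.78, 181.42], [276.02, 180.34]]
22 [[275.67, 182.91], [275.83, 182.2], [276.07, 181.14]]
24 [[275.7, 183.71], [275.86, 183.02], [276.1, 181.99]]
26 [[275.73, 184.54], [275.89, 183.87], [276.13, 182.87]]
28 [[275.75, 185.41], [275.91, 184.76], [276.15, 183.79]]
```

View pics/c5.png

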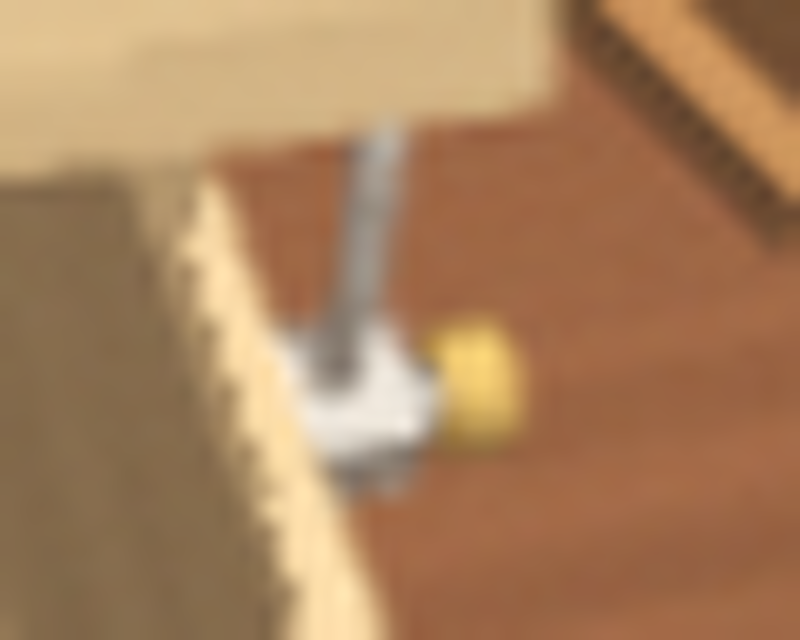

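Run:
```python
from tri import *
for yl in(.19,.192,.194):
    print(yl,[(ph,proj2("scene",wor([.15*np.cos(np.radians(ph)),yl,-.15*np.sin(np.radians(ph))])).round(1).tolist()) for ph in(-24,-20,-10,0,2,4,6,9)])
from go import *
to([0,0,0])
```

```text
0.19 [(-24, [398.5, 184.4]), (-20, [398.4, 187.7]), (-10, [397.8, 195.4]), (0, [396.7, 201.8]), (2, [396.4, 202.9]), (4, [396.1, 204.0]), (6, [395.8, 205.0]), (9, [395.3, 206.4])]
0.192 [(-24, [399.2, 184.3]), (-20, [399.1, 187.7]), (-10, [398.4, 195.3]), (0, [397.3, 201.7]), (2, [397.1, 202.8]), (4, [396.8, 203.9]), (6, [396.5, 204.9]), (9, [396.0, 206.3])]
0.194 [(-24, [399.9, 184.2]), (-20, [399.8, 187.6]), (-10, [399.1, 195.2]), (0, [398.0, 201.6]), (2, [397.7, 202.8]), (4, [397.4, 203.8]), (6, [397.1, 204.8]), (9, [396.7, 206.2])]
clock 17.3 tcp [ 0.5402 -0.1137  0.291 ] jawyaw -7.06 tilt 0.15 w 0.0195 F [ 5.  -0.  -5.9] q [-0.29  0.31  1.59  0.    1.24 -0.17]
-> shift [  46.5 -550.9  289.6] turn 0
```

Lid is at about 30.5° and the rod and clip are visible in the scene crop (rod enters the clip at about 396,203). However, the fingertips now overlap the tilted rib only slightly. That hold is too shallow to trust, so I'll lower the lid, take a deeper grip and lift again.

```bash
python3 -m crank '[[[0,5,6.5,0,255],[0,10.3,13,0,255],[0,15.5,21,0,255],[0,20.5,29,0,255],[0,25,37,0,255]]]' 25; python3 -m crank '[[[0,4,8,0,255],[0,8,17,0,255],[0,11.6,25.5,0,255],[0,14.5,34,0,255],[0,17.4,43,0,255]]]' 25;  python3 - <<'E'
from go import *
to([.5891,-.1198,.1893],-7.15)
b=robot.snapshot("scene")
cv2.imwrite("pics/b11.png",cv2.resize(b[150:270,250:410],(800,600),interpolation=cv2.INTER_CUBIC))
E
```

```text
clock: 17.92
tcp_pos: [0.5667, -0.1171, 0.2544]
ee_rot: [2.35, 2.077, 0.006]
wrist_force: [14.7, -0.8, 0.6]
width: 0.0192
clock: 18.55
tcp_pos: [0.5845, -0.1193, 0.2116]
ee_rot: [2.35, 2.077, 0.007]
wrist_force: [15.4, -1.3, -0.3]
width: 0.0194
clock 18.55 tcp [ 0.5845 -0.1193  0.2116] jawyaw -7.06 tilt 0.43 w 0.0194 F [15.4 -1.3 -0.3] q [-0.28  0.47  1.57  0.    1.1  -0.16]
-> shift [ 0.1  4.5 22.3] turn 0.09
```

View pics/b11.png

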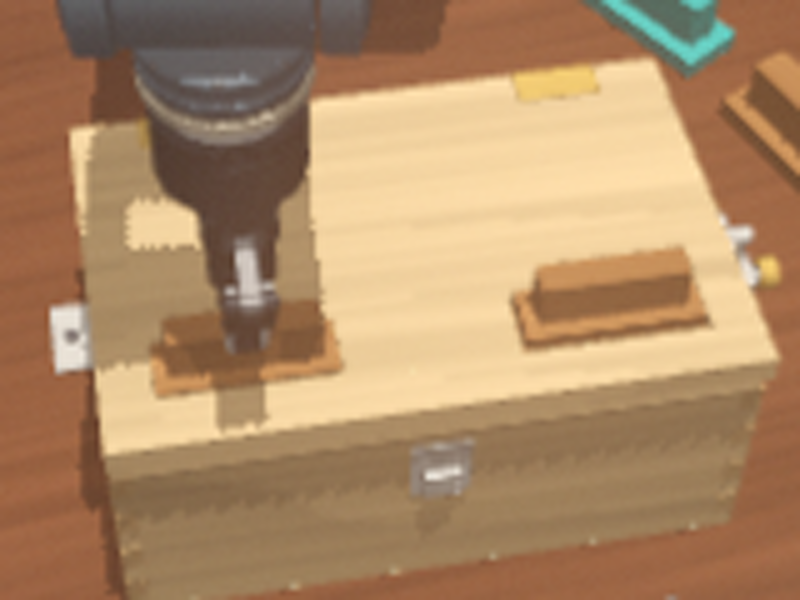

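```bash
python3 -m crank '[[[0,1.5,6,0,255],[0,2.5,11,0,255],[0,3,15,0,255],[0,3,19,0,255],[0,3,20,0,255]]]' 20; python3 -m crank '[[[0,0,0,0,255],[0,0,0,0,230],[0,0,0,0,180],[0,0,0,0,130],[0,0,0,0,110]]]' 20; python3 -m crank '[[[0,0,0,0,110],[0,0,0,0,110],[0,0,0,0,110],[0,0,0,0,110],[0,0,0,0,110]]]' 20;python3 - <<'E'
from go import *
to([.5893,-.1208,.1815],-7.15)
b=robot.snapshot("scene")
cv2.imwrite("pics/b12.png",cv2.resize(b[150:270,250:410],(800,600),interpolation=cv2.INTER_CUBIC))
E
```

```text
clock: 19.23
tcp_pos: [0.5888, -0.1198, 0.1945]
ee_rot: [2.347, 2.074, 0.011]
wrist_force: [7.5, 2.2, 23.5]
width: 0.0191
clock: 19.85
tcp_pos: [0.5841, -0.1192, 0.1898]
ee_rot: [-2.353, -2.08, 0.002]
wrist_force: [-0.9, -1.1, 0.2]
width: 0.0487
clock: 20.48
tcp_pos: [0.5845, -0.1192, 0.1903]
ee_rot: [-2.354, -2.08, 0.0]
wrist_force: [-0.8, -0.3, -0.8]
width: 0.0486
clock 20.48 tcp [ 0.5845 -0.1192  0.1903] jawyaw -7.06 tilt 0.0 w 0.0486 F [-0.8 -0.3 -0.8] q [-0.28  0.49  1.58 -0.    1.07 -0.16]
-> shift [-1.   4.9  8.8] turn 0.09
```

View pics/b12.png

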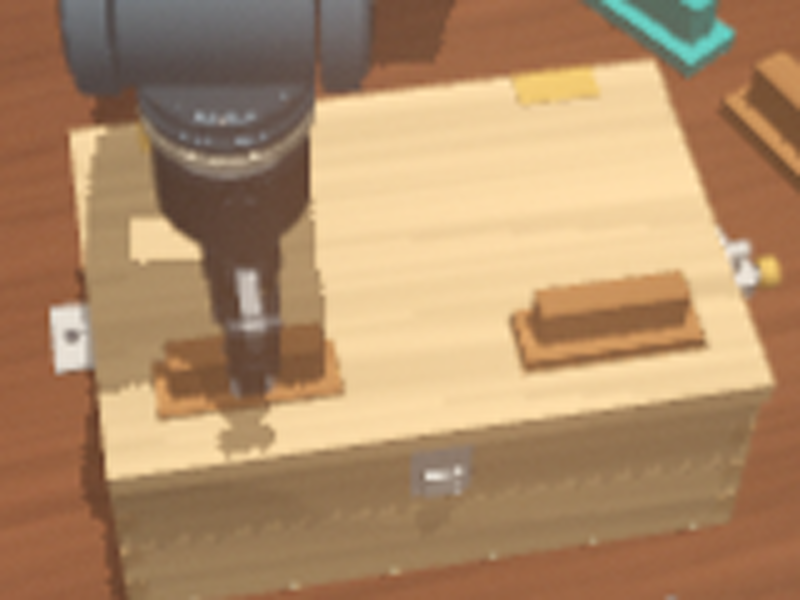

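```bash
python3 -m crank '[[[-1,5,3,0,110],[-1,5,6,0,110],[-1,5,8,0,110],[-1,5,8.5,0,110],[-1,5,8.5,0,110]]]' 25; python3 -m crank '[[[0,0,0,0,180],[0,0,0,0,255],[0,0,0,0,255],[0,0,0,0,255],[0,0,0,0,255]]]' 25; python3 -c "
from go import *
to([.5893,-.1208,.1815],-7.15)"
```

```text
clock: 21.15
tcp_pos: [0.5894, -0.1208, 0.1818]
ee_rot: [2.354, 2.08, 0.0]
wrist_force: [-0.7, 0.1, 0.5]
width: 0.0487
clock: 21.78
tcp_pos: [0.5889, -0.1208, 0.182]
ee_rot: [-2.354, -2.08, 0.001]
wrist_force: [-5.3, 1.5, 4.9]
width: 0.0193
clock 21.77 tcp [ 0.5889 -0.1208  0.182 ] jawyaw -7.07 tilt 0.06 w 0.0193 F [-5.3  1.5  4.9] q [-0.28  0.51  1.57 -0.    1.06 -0.16]
-> shift [0.  0.4 0.5] turn 0.08
```

```bash
python3 -m crank '[[[0,-2.5,-14.5,0,255],[0,-6,-29,0,255],[0,-10.5,-43,0,255],[0,-16,-57,0,255],[0,-16,-57,0,255]]]' 25; python3 -c "
from go import *
to([.5893,-.1208,.1815],-7.15)"
```

```text
clock: 22.4
tcp_pos: [0.5712, -0.1185, 0.2377]
ee_rot: [-2.351, -2.077, 0.005]
wrist_force: [-7.1, -1.1, -21.5]
width: 0.0199
clock 22.4 tcp [ 0.5712 -0.1185  0.2377] jawyaw -7.07 tilt 0.3 w 0.0199 F [ -7.1  -1.1 -21.5] q [-0.28  0.42  1.57 -0.    1.16 -0.16]
-> shift [-0.1 18.6 56.1] turn 0.08
```

```bash
python3 -m crank '[[[0,-6.5,-13.3,0,255],[0,-14,-26,0,255],[0,-22,-38.5,0,255],[0,-29,-47.5,0,255],[0,-29,-47.5,0,255]]]' 25; python3 -m crank '[[[0,0,0,0,255],[0,0,0,0,255],[0,0,0,0,255],[0,0,0,0,255],[0,0,0,0,255]]]' 25
cat > look.py <<'E'
import sys
from go import *
k=sys.argv[1]
to([.5893,-.1208,.1815],-7.15)
a=robot.snapshot("top"); b=robot.snapshot("scene"); cv2.imwrite(f"pics/top{k}.png",a); cv2.imwrite(f"pics/scene{k}.png",b)
cv2.imwrite(f"pics/c{k}.png",np.hstack([cv2.resize(b[155:215,255:335],(640,480),interpolation=cv2.INTER_CUBIC)[:,:160*3],cv2.resize(b[155:215,380:420],(320,480),interpolation=cv2.INTER_CUBIC)]))
cv2.imwrite(f"pics/d{k}.png",cv2.resize(b[140:215,340:420],(800,750),interpolation=cv2.INTER_CUBIC)[:600])
cv2.imwrite(f"pics/a{k}.png",cv2.resize(a[165:195,260:300],(800,600),interpolation=cv2.INTER_CUBIC))
E
python3 look.py 13
```

```text
clock: 23.02
tcp_pos: [0.5435, -0.1147, 0.2864]
ee_rot: [-2.352, -2.079, 0.001]
wrist_force: [-4.0, 2.3, -16.6]
width: 0.0193
clock: 23.65
tcp_pos: [0.5442, -0.1148, 0.2857]
ee_rot: [-2.352, -2.079, 0.001]
wrist_force: [-3.9, 4.3, -16.4]
width: 0.0196
clock 23.65 tcp [ 0.5442 -0.1148  0.2857] jawyaw -7.06 tilt 0.14 w 0.0196 F [ -3.9   4.3 -16.4] q [-0.29  0.32  1.59  0.    1.23 -0.17]
-> shift [ -0.5  45.7 104.1] turn 0.09
```

View pics/c13.png

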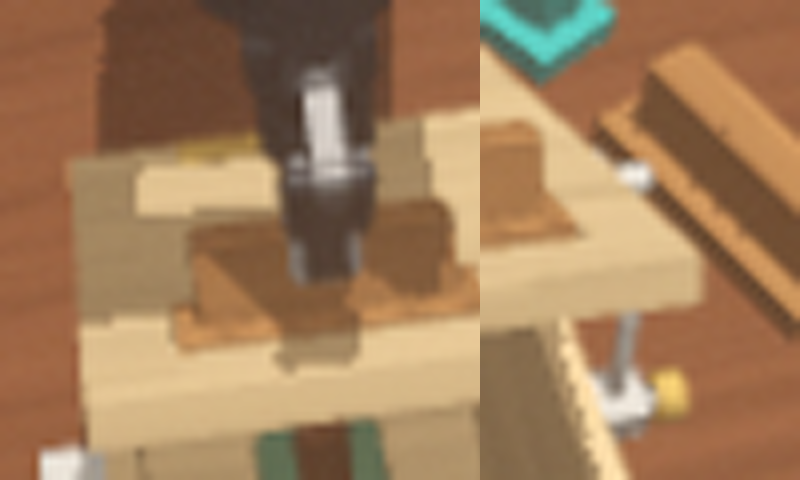

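View pics/d13.png

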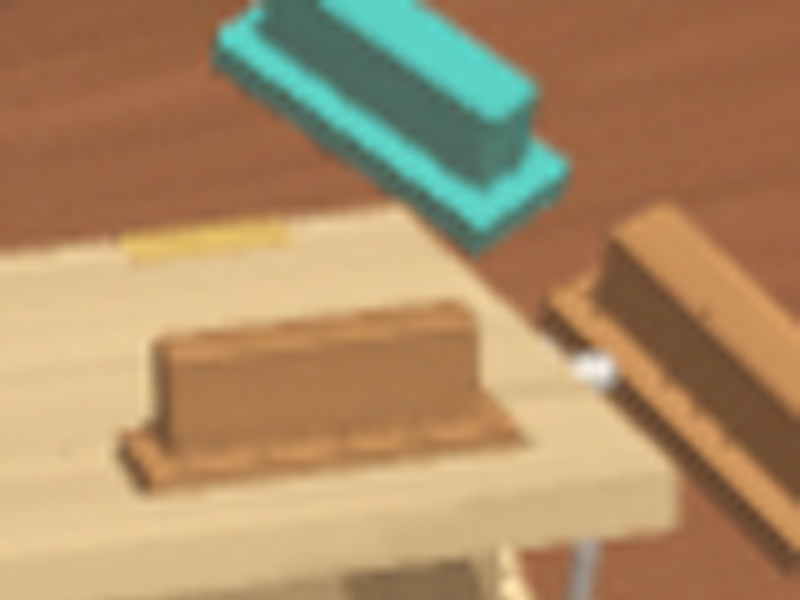

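View pics/a13.png

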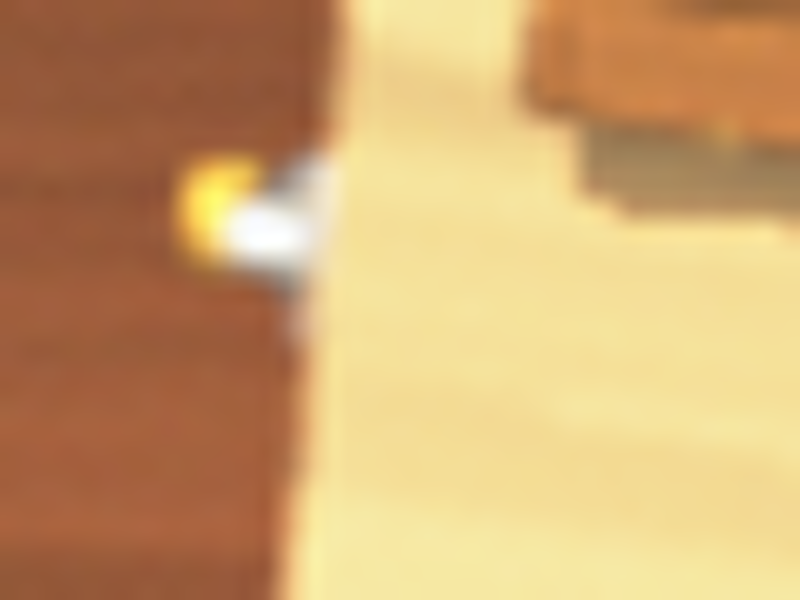

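Run:
```python
from tri import *
q=lambda X,Y,x0,y0,s:(x0+(X+.5)/s-.5,y0+(Y+.5)/s-.5)
o=[("scene",q(678,470,340,140,10),(.25,.18,.016)),("scene",q(675,527,340,140,10),(.25,.18,0)),("scene",q(83,395,255,155,8),(.25,-.18,.016)),("scene",q(92,450,255,155,8),(.25,-.18,0))]
for k in (o,o[:2],o[2:4]): a,r=angfit(k); print(a,r.round(1).tolist())
for k in(9,13,10): print(cv2.imread(f"pics/top{k}.png")[172:188,273:277].mean(2).round().astype(int).T.tolist())
```

```text
29.320313111062628 [[-0.0, -0.3], [0.3, -0.1], [0.1, 0.6], [-0.2, -0.2]]
29.184782054566284 [[-0.0, -0.1], [0.3, 0.1]]
29.446704312741392 [[0.0, 0.4], [-0.2, -0.4]]
[[99, 146, 242, 243, 210, 204, 165, 118, 106, 100, 100, 104, 106, 107, 108, 105], [106, 139, 233, 244, 225, 247, 223, 145, 111, 104, 103, 105, 110, 110, 111, 105], [122, 158, 226, 244, 229, 243, 236, 194, 159, 140, 134, 137, 152, 154, 154, 164], [192, 206, 223, 238, 226, 233, 236, 223, 209, 195, 192, 190, 199, 200, 202, 210]]
[[101, 118, 147, 225, 251, 240, 157, 109, 106, 103, 102, 103, 106, 107, 109, 106], [106, 137, 164, 212, 247, 235, 174, 131, 132, 134, 115, 109, 120, 123, 123, 127], [129, 182, 198, 214, 229, 221, 195, 174, 180, 178, 165, 164, 171, 174, 174, 179], [177, 218, 225, 224, 219, 214, 212, 206, 206, 201, 203, 204, 205, 205, 207, 207]]
[[102, 119, 142, 191, 246, 245, 184, 122, 111, 107, 102, 104, 106, 107, 109, 106], [109, 137, 152, 167, 235, 240, 204, 172, 167, 164, 134, 121, 122, 123, 132, 131], [131, 175, 177, 177, 214, 219, 210, 209, 215, 212, 185, 171, 171, 172, 181, 180], [174, 205, 215, 212, 210, 210, 205, 204, 210, 207, 206, 203, 203, 203, 205, 205]]
```

```bash
python3 -m crank '[[[0,-1.8,-2.2,0,255],[0,-3.6,-4.4,0,255],[0,-5.4,-6.6,0,255],[0,-7,-9,0,255],[0,-7,-9,0,255]]]' 25; python3 look.py 14; python3 -c "
import cv2
print(cv2.imread('pics/top14.png')[172:188,273:277].mean(2).round().astype(int).T.tolist())"
```

```text
clock: 24.38
tcp_pos: [0.5368, -0.114, 0.2947]
ee_rot: [-2.352, -2.079, 0.002]
wrist_force: [-6.0, 4.4, -19.2]
width: 0.0195
clock 24.38 tcp [ 0.5368 -0.114   0.2947] jawyaw -7.05 tilt 0.18 w 0.0195 F [ -6.    4.4 -19.2] q [-0.29  0.3   1.59  0.    1.25 -0.17]
-> shift [ -0.4  53.3 113. ] turn 0.1
[[101, 119, 141, 186, 234, 251, 238, 156, 116, 110, 107, 104, 106, 107, 109, 112], [109, 135, 159, 181, 230, 248, 235, 187, 190, 186, 166, 133, 131, 136, 146, 146], [130, 163, 183, 194, 210, 218, 212, 214, 232, 228, 210, 182, 179, 180, 189, 192], [171, 194, 209, 210, 203, 199, 192, 204, 210, 209, 206, 204, 203, 202, 203, 204]]
```

View pics/c14.png

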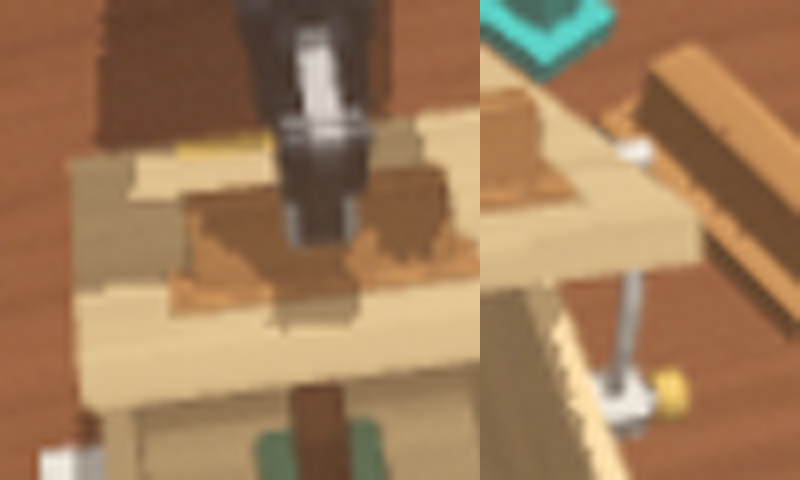

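View pics/d14.png

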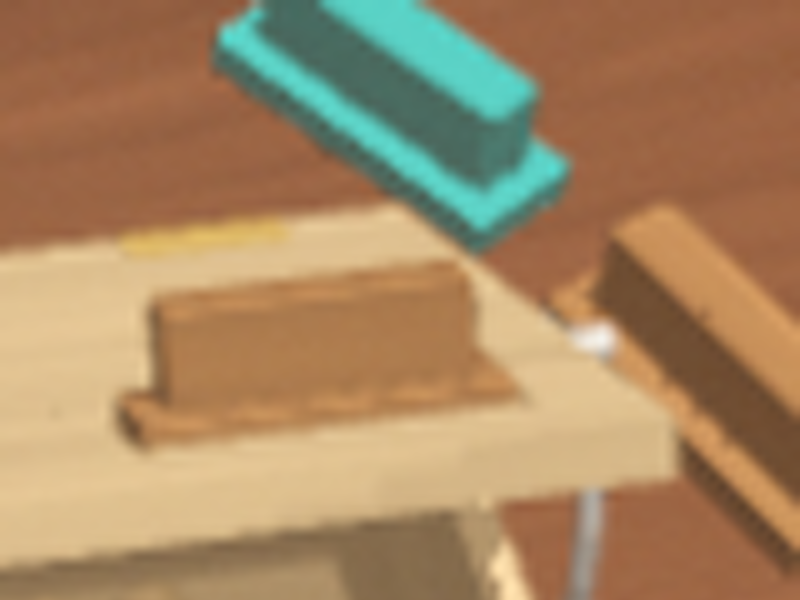

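View pics/a14.png

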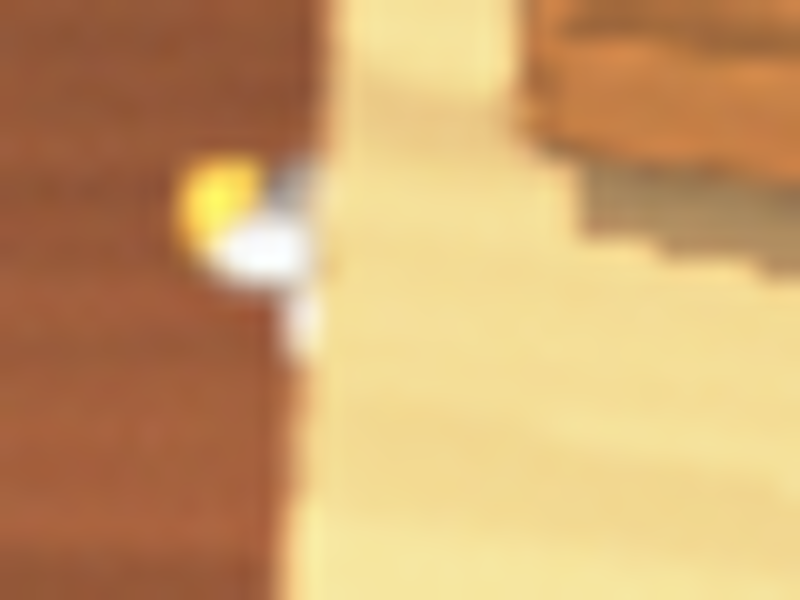

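Run:
```python
import cv2,numpy as np
f=lambda n:cv2.resize(cv2.imread(f"pics/top{n}.png")[168:202,266:283],(255,510),interpolation=cv2.INTER_NEAREST)
cv2.imwrite("pics/cmp.png",np.hstack([f(6),f(8),f(9)])); cv2.imwrite("pics/cmp2.png",np.hstack([f(13),f(10),f(14)]))
```

```text
(no output)
```

View pics/cmp.png

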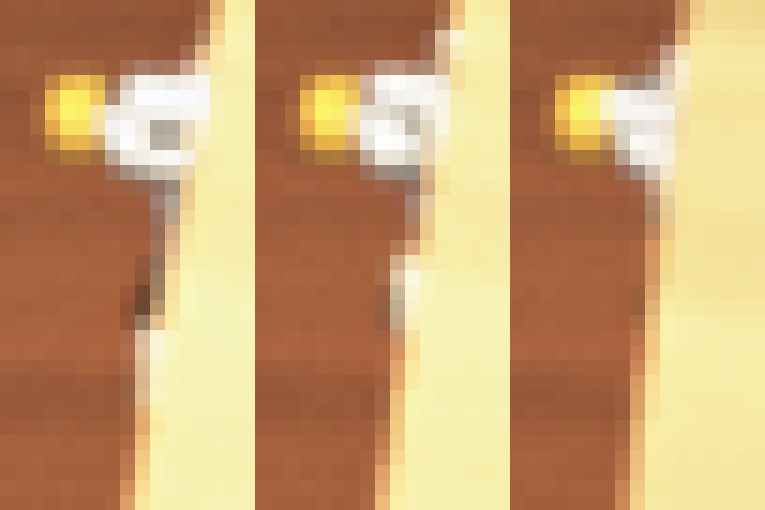

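View pics/cmp2.png

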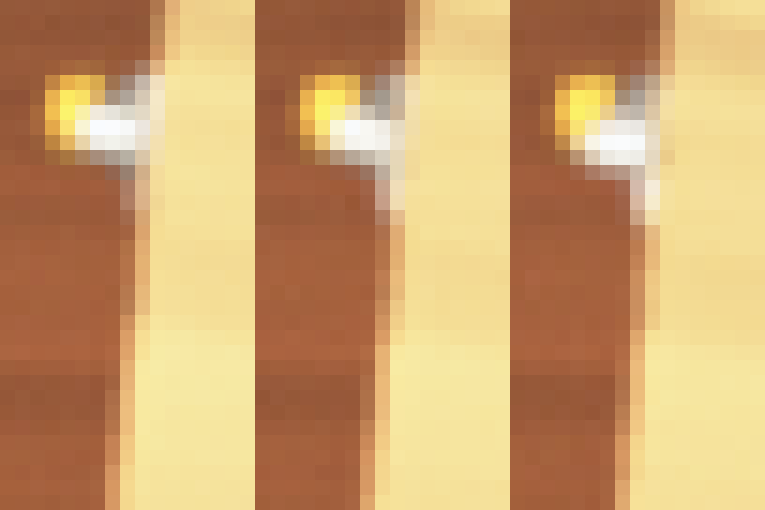

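Run:
```python
from tri import *
for th in(0,9.4,23.5,29.3,30.5,32):
    print(th,[proj2("top",lw([x,.192,z],np.radians(th))).round(1).tolist() for x,z in((.15,0),(.14,.008),(.16,.008))])
q=lambda X,Y,x0,y0,s:(x0+(X+.5)/s-.5,y0+(Y+.5)/s-.5)
o=[("scene",q(675,418,340,140,10),(.25,.18,.016)),("scene",q(675,477,340,140,10),(.25,.18,0)),("scene",q(77,352,255,155,8),(.25,-.18,.016)),("scene",q(85,410,255,155,8),(.25,-.18,0))]
for k in (o,o[:2],o[2:4]): a,r=angfit(k); print(a,r.round(1).tolist())
```

```text
0 [[276.3, 174.8], [275.6, 177.2], [276.6, 171.5]]
9.4 [[275.5, 173.8], [274.8, 176.7], [275.6, 170.7]]
23.5 [[273.9, 174.6], [273.2, 178.0], [273.9, 172.0]]
29.3 [[273.2, 175.7], [272.5, 179.3], [273.0, 173.4]]
30.5 [[273.0, 176.0], [272.3, 179.6], [272.9, 173.8]]
32 [[272.8, 176.3], [272.1, 180.1], [272.6, 174.3]]
32.40717912074884 [[0.1, -0.3], [0.2, -0.1], [0.1, 0.7], [-0.1, -0.3]]
32.28636797171609 [[0.1, -0.1], [0.2, 0.1]]
32.519361617406695 [[0.0, 0.5], [-0.1, -0.5]]
```

The white patch below the clip in the top view turns out to be the rod's fixing on the lid, not the tape. That leaves the tape position from the closed and 9° pictures: contact at about 32° (31.5–32.6°). The lid measures 32.4°. I'll hold for one call and check for drift.

```bash
python3 -m crank '[[[0,0,0,0,255],[0,0,0,0,255],[0,0,0,0,255],[0,0,0,0,255],[0,0,0,0,255]]]' 25; python3 -m crank '[[[0,0,0,0,255],[0,0,0,0,255],[0,0,0,0,255],[0,0,0,0,255],[0,0,0,0,255]]]' 25; python3 look.py 15; python3 -c "
import cv2,numpy as np
a=cv2.imread('pics/scene14.png').astype(int);b=cv2.imread('pics/scene15.png').astype(int)
print(abs(a-b)[140:215,255:420].mean(), abs(a-b)[140:215,255:420].max())"
```

```text
clock: 25.1
tcp_pos: [0.5369, -0.114, 0.2945]
ee_rot: [-2.352, -2.079, 0.002]
wrist_force: [-5.6, 4.0, -19.9]
width: 0.0196
clock: 25.72
tcp_pos: [0.5369, -0.114, 0.2945]
ee_rot: [-2.352, -2.079, 0.002]
wrist_force: [-5.4, 3.8, -17.9]
width: 0.0197
clock 25.73 tcp [ 0.5369 -0.114   0.2945] jawyaw -7.04 tilt 0.18 w 0.0197 F [ -5.4   3.8 -17.9] q [-0.29  0.3   1.59  0.    1.25 -0.17]
-> shift [ -0.4  53.2 112.9] turn 0.11
0.9560673400673401 36
```

View pics/d15.png

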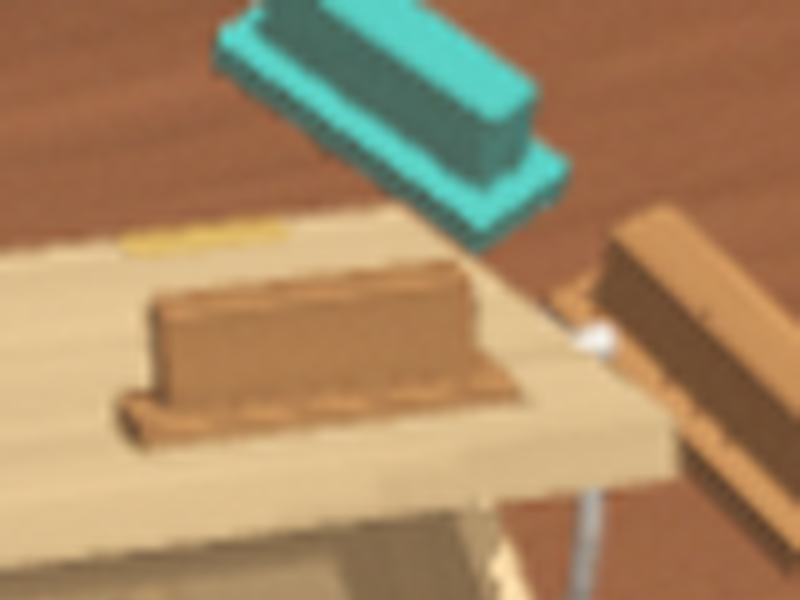

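The lid is still and the pull is seated flat (foot from about 120,400 to 520,395 in the crop). I'm handing in.

```bash
python3 -c "
from plant import robot
print(robot.job_done()); s=robot.get_state(); print(s['clock'],s['tcp_pos'],s['wrist_force'])"
```

```text
the job is handed in; nothing more can be done
None
the job is handed in; nothing more can be done
```

The loose pull is seated in the mortise and released, and the lid is held open by its fitted pull at about 32.4°. I handed the job in at 25.7 s; no verdict came back.

- **Pull:** of the four look-alikes I took the small brown one. It went home with 5 N of contact force at the expected height, and the fingers opened clear of it. In the last picture it is still flat in the mortise.
- **Lid:** my first grip got shallow by about 30°, so I lowered the lid shut, gripped deeper and lifted again. In the last two hold calls the tool stayed within 0.2 mm and the scene picture barely changed. The wrist force was about 18–20 N.
- **Tape mark (least certain):** neither camera could see the tape meet the clip, so I did not confirm this directly. I worked the angle out from the tape's place in the closed and 9° pictures and from where the clip sits. Those estimates gave 31.5–32.6° for contact, so I expect the tape within about 4 mm of the clip's underside.
- **Disagreement:** a white patch below the clip in the top view seemed to contradict that range. It moved the wrong way as the lid rose, so I took it to be the rod's fixing on the lid and ignored it.
- **Bystanders:** I saw nothing touched or shifted, but did not measure each one at the end.

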